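# Rebuild the skimmer's level-control unit

## Robot

A 6-joint arm with a two-finger parallel gripper is mounted at the origin on a cart in front of the work surface, level with it; the furniture and walls round the work are solid. World frame = base frame: x ahead of the robot, y to its left, z up, the work surface at z = 0. Lengths are in m, angles in rad, forces in N, time in s.
With the tool pointing down it reaches from about 0.25 to 0.775 m from the base axis. Payload 4 kg.
Tool frame: the origin (TCP) lies midway between the tips of the shut fingers; the grasp point (between the pads) lies grip_point_offset behind it (grip_point_offset is the distance from the TCP to the grasp point, in m); z points along the fingers, y is the line along which they close (so a half turn about z gives the same grasp; the last joint's range is limited). The gripper opens to 94 mm and grips with 3 to 60 N. Pads are 16 mm wide; open, the fingers measure 119 mm over their backs; the gripper's body (75 mm by 177 mm) begins 78 mm behind the grasp point.
Start: joints at [-1.249, 0.087, 1.371, -0, 1.684, -0.103], TCP at [0.227, -0.501, 0.206] pointing down, gripper open.
Joint ranges: [-3.1, 3.1], [-0.76, 2.03], [0.27, 2.55], [-1.08, 4.22], [0.17, 2.65], [-2.57, 2.57]. Speed limits (rad/s): [2.79, 2.79, 3.14, 3.14, 3.14, 3.14].

## Interface

Orientations are given as [roll, pitch, yaw] about the fixed x, y, z axes, in that order (R = Rz(yaw) Ry(pitch) Rx(roll)).
In Python, from bench import * gives the robot as it stands. The module is installed in compiled form; this text tells all that it offers.
- The arm moves only by the tool apply_moves, never from a script. Its argument "commands" is a list of rows, each a list of 7 numbers: the turn, a rotation vector about the world's x, y, z in rad, then the shift along the world's x, y, z in m, then the opening in per cent of the stroke, from 0 (shut) to 100 (fully open). In form: [[ax, ay, az, x, y, z, jaw], ...]. A call has exactly 5 rows; each row is the pose to reach, as a shift and turn from the pose commanded when the call began; what a row does not reach only later rows make up. A row lasts 1/10 s, in which the tool goes at most 50 mm and 8.59 degrees, less where a joint would pass 70% of its speed; a pose out of reach is approached as far as the arm can. A call with a gripper value outside its range is refused whole. The fingers move at their own pace and stop on an object; the grip force is fixed at half the most. Time passes only in rows, so rows that repeat a pose let the fingers close, or fill a call up. It gives the time, the measured TCP pose, the force, the opening and the grip force at its end, in the units of the state.
- get_obs(): the state, without advancing time (a new reading comes with each control period).
- snapshot(name): name is "scene" or "top"; returns a dict with "pixels" (400x640x3 uint8, red, green, blue), "vertical_fov" (degrees; the focal length in pixels is half the picture's height over the tangent of half this angle, whatever the lens; pixels are square), "cx", "cy" (the principal point, pixels), "k1" (the pictures are not rectified: a ray, as slopes to the right and down, at radius r is drawn at 1 + k1 r^2 times it, then the intrinsics apply), "rvec" (rotation vector, rad) and "tvec" (3), from world to camera coordinates, as OpenCV has them. Camera axes: x right, y down, z forward; pixel columns grow to the right and rows downward; lengths in m; the calibration is good to about 2 mm. A picture is of the moment at which its call begins. There is no depth.
- close_job(): hands the job in; it is judged then, once.
Trained networks look in the newest picture that a camera, given by its name, has taken for a name from the list of things; names that differ only in an ending like _2 or _b are one class to them, and where a whole thing is asked for, a point or a joint stands for the part that bears it (a point fixed in the world has none). Each returns a list of dicts, best first, with "score" (0 to 1); they miss things now and then, are a little off and sometimes report something else, mostly with a low value. They report only what shows in the picture. A call takes as long as a camera call. They do not tell look-alikes from the thing itself.
- masks_of(camera, query): "mask" (400x640 bool, what is visible of it) and "extent" ([left, top, right, bottom] in pixels, round what is visible of it).
- place_of(camera, query): "pixel" ([column, row] in pixels: a listed point, or the origin of a listed thing).
The state is a dict: "time": time; "joint_positions": joint angles; "qvel": joint speeds; "joint_torque": joint torques, N m; "tool_pos": TCP position; "ee_rot": TCP orientation; "wrist_force": force on the tool from outside, world axes, zero at the start; "wrist_torque": the same for the moment, N m; "width": finger opening in m; "finger_force": force on a finger pad.
Only numpy, scipy, OpenCV 4.12 (cv2) and the standard library are available. Lean on these libraries where they do the work, as an engineer would, in place of code of your own. Each camera call takes 0.05 s, during which the arm holds its last target. There are 200 camera calls.

## Task

Rebuild the oil skimmer's level-control unit. Slide the green control card from its blue storage stand down the two guides of the grey card cage until it rests on the contact strip, with both red levers still open, then swing the two levers in and down so that they seat the card fully and leave them closed; also lift the white protective cap off the stepped steel stem and put it in the small steel tray, and thread the loose plastic rings that are there (blue, red, yellow, black; not always all) down the stem, each fully home on its own step (widest bore lowest). Leave the tools and other things lying about where they are.

Things in the scene. Friction and masses are not known exactly. Their poses are not given: they have to be found in the camera images.
- card_handle (a point): centre of the white handle (12 mm thick in x, 36 mm wide in y, 28 mm high) on the middle of the green card's top edge; 14 mm above the board's top edge, 89 mm above its bottom edge. z up, y along the board
- cage_home (a point): fixed to the grey card cage: where the centre of the card's handle is when the card is fully seated, 109 mm above the table. x square to the card, y along it, z up. Guide slots at y = +-61 mm, 8 mm wide, about 3 mm end play; their lead-ins, 20 mm wide at the top, end 90 mm above the table
- lever_left_pivot (a point): axis of the left red lever (cage +y end), 83 mm along +y from cage_home, 8 mm below it. The lever is 14 mm wide (x), 7 mm thick and reaches 52 mm from this axis; it swings in the cage's y-z plane between aluminium cheeks that rise 9 mm above the axis, 10 to 15 mm to either side of the card plane
- lever_right_pivot (a point): axis of the right red lever (cage -y end), 83 mm along -y from cage_home; else like the left one
- lever_left (a joint): angle of the left lever (rad): 0 closed, level and pointing inward over the card's top edge; 1.57 upright; 1.85 its stop, leaning outward. A stiff hinge (0.15 N m) that stays where it is left; a nose under it, 19 to 27 mm from the axis, presses the card down over the last 0.3 rad. 5 to 7 N near its tip closes it
- lever_right (a joint): angle of the right lever (rad), as the left: 0 closed and pointing inward over the card, 1.57 upright, 1.85 leaning outward
- stem_foot (a point): on the axis of the upright stepped steel stem, on top of its round grey flange (96 mm wide, 12 mm thick). Steps above this point: 36 mm diameter up to 21 mm, 26 mm diameter up to 42 mm, 16 mm diameter up to 81 mm, then a pin of 8 mm diameter up to 112 mm with a tapered tip, 124 mm above the table
- ring_blue_mid (a point): centre of the blue plastic ring: 58 mm outer diameter, 39 mm bore, 20 mm high, lying flat. Goes lowest, on the flange: its centre 10 mm above stem_foot. May be absent
- ring_red_mid (a point): centre of the red plastic ring: 54 mm outer diameter, 29 mm bore, 20 mm high, lying flat. Rests on the first step: its centre 31 mm above stem_foot. May be absent
- ring_yellow_mid (a point): centre of the tall yellow plastic ring: 50 mm outer diameter, 20 mm bore, 38 mm high, standing upright. Rests on the second step: its centre 61 mm above stem_foot. May be absent
- ring_black_mid (a point): centre of the black plastic ring: 40 mm outer diameter, 11 mm bore, 20 mm high, lying flat. Rests on the third step: its centre 91 mm above stem_foot. May be absent
- card: the green control card (120 g), upright; origin at the middle of its bottom edge. Board 5 mm thick (x), 130 mm wide (y), 75 mm high. It fits either way round. At first it stands in the blue stand, bottom edge 10 mm above the table, its ends in slots that reach 50 mm above the table, with about 1 mm play
- ring_blue: the blue ring, origin at the centre of its underside
- ring_red: the red ring, origin at the centre of its underside
- ring_yellow: the yellow ring, origin at the centre of its underside
- ring_black: the black ring, origin at the centre of its underside
- shackle: bystander: steel bow shackle, 91 x 62 x 18 mm, origin at the centre of the underside
- torch: bystander: dark pocket torch, 134 x 33 x 33 mm
- wrench_c: bystander: small combination wrench, 155 x 30 x 6 mm
- orange_block: bystander: orange plastic block, 36 x 55 x 36 mm
- marker_pen: bystander: black and blue marker pen, 134 x 15 x 15 mm
- cage: the card cage; origin under the middle of its base (110 x 220 x 12 mm), axes as cage_home. Between the guides a white sprung contact strip first stops the card 6 mm above home; it gives way under 2.4 N at first and 4.8 N at its hard bottom stop (home), and springs back unless the levers hold the card
- cap_mid (a point): centre of the white protective cap, 28 mm diameter, 36 mm high, closed on top, with a 12 mm bore 32 mm deep from below. At first it stands over the stem's pin on the third step: its centre 99 mm above stem_foot. No ring passes over it. 30 g
- tray_in (a point): centre of the inner floor of the dark steel tray: inside 74 x 94 mm (x, y), rim 22 mm above the table, floor 3 mm above the table
There are look-alikes about, which are no part of the job. Several things have the shape of the ring_yellow; the one meant has the colours described above. Several things have the shape of the ring_blue; the one meant has the colours described above.

How it is judged:
On the way, in this order (a step that is already met when the one before it is completed fails the run):
1. the card is down in both guides, resting on the contact strip, with both levers still open (x of card_handle in the frame of cage_home between -0.005 and 0.005 m and y of card_handle in the frame of cage_home between -0.005 and 0.005 m and angle between card_handle's own z axis and vertical below 0.1 rad and angle between the x axis of card_handle and the x axis of cage_home, either way round below 0.12 rad and z of card_handle in the frame of cage_home between -0.003 and 0.009 m and value of joint each of lever_left, lever_right above 0.8 rad), for 0.2 s.
2. both levers are swung closed and the card is fully seated (x of card_handle in the frame of cage_home between -0.005 and 0.005 m and y of card_handle in the frame of cage_home between -0.005 and 0.005 m and angle between card_handle's own z axis and vertical below 0.1 rad and angle between the x axis of card_handle and the x axis of cage_home, either way round below 0.12 rad and z of card_handle in the frame of cage_home between -0.0025 and 0.0025 m and value of joint each of lever_left, lever_right below 0.15 rad), for 0.2 s.
At the end, for the whole second after the job is handed in: the card is upright in the guides within 2.5 mm of its home height (5 mm sideways), both levers are closed to within 0.15 rad, and every ring present is on the stem, level, within 5 mm of its axis and 3 mm of its own home height, the cap lies on the floor of the tray, all released and at rest (all of step 2 and linear speed of each of card, ring_blue, ring_red, ring_yellow, ring_black below 0.02 m/s and horizontal distance between each of ring_blue_mid, ring_red_mid, ring_yellow_mid, ring_black_mid and stem_foot below 0.005 m and z of ring_blue_mid in the frame of stem_foot between 0.007 and 0.013 m and angle between each of ring_blue_mid, ring_red_mid, ring_yellow_mid, ring_black_mid's own z axis and vertical below 0.1 rad and z of ring_red_mid in the frame of stem_foot between 0.028 and 0.034 m and z of ring_yellow_mid in the frame of stem_foot between 0.058 and 0.064 m and z of ring_black_mid in the frame of stem_foot between 0.088 and 0.094 m and x of cap_mid in the frame of tray_in between -0.037 and 0.037 m and y of cap_mid in the frame of tray_in between -0.047 and 0.047 m and z of cap_mid in the frame of tray_in below 0.022 m); the robot touches nothing.
It fails at once if a bystander (shackle, torch, wrench, orange block or marker pen) is moved more than 4 cm (distance of any of shackle, torch, wrench_c, orange_block, marker_pen from where it was at the start of the episode above 0.04 m).
Of ring_blue, ring_red, ring_yellow, ring_black only 2 to 4 are there at a start; the rules pass over those that are not, and their reading is None.
At some moment in a run one of ring_blue, ring_red, ring_yellow, ring_black may be knocked a few centimetres aside while the robot is not near it.
It also fails if it takes over 210 s, if anything falls off the work surface, if the arm or the gripper's body presses on something with over 40 N, if the wrist force passes 120 N, or if a joint passes its speed limit or range.

## Working session

There is one attempt and no reset: what is moved stays moved. The work goes in short steps, Python scripts to look and compute and a tool call to move; the robot and the scene stay as the last step left them, time stands still between calls to the robot, and variables do not carry over. Pictures are saved under pics/ and viewed, at most 14 in all, crops included, and the job is handed in when it is done.

Besides the shell and the picture viewer there is one more tool, called after "Call:" as name([rows], argument=value, ...), one row to a line, values as JSON. apply_moves: Moves the arm, as the interface text tells. Its arguments: {"type":"object","properties":{"commands":{"type":"array"}},"required":["commands"]}

```bash
mkdir -p pics
cat > h.py <<'E'
from bench import *
import numpy as np, cv2
def cam(s):
    f=200/np.tan(np.radians(s["vertical_fov"])/2)
    R=cv2.Rodrigues(np.array(s["rvec"],float))[0]; t=np.array(s["tvec"],float).ravel()
    return f,R,t
def ray(s,px):
    f,R,t=cam(s); d=np.array([(px[0]-s["cx"])/f,(px[1]-s["cy"])/f]); u=d.copy()
    for _ in range(30): u=d/(1+s["k1"]*(u@u))
    v=R.T@np.array([u[0],u[1],1]); return -R.T@t, v
def atz(s,px,z):
    c,v=ray(s,px); return c+v*(z-c[2])/v[2]
def proj(s,P):
    f,R,t=cam(s); q=R@np.array(P,float)+t; u=q[:2]/q[2]; u=u*(1+s["k1"]*(u@u)); return np.array([u[0]*f+s["cx"],u[1]*f+s["cy"]])
def tri(s1,p1,s2,p2):
    c1,v1=ray(s1,p1); c2,v2=ray(s2,p2); v1/=np.linalg.norm(v1); v2/=np.linalg.norm(v2)
    a=np.linalg.lstsq(np.array([v1,-v2]).T,c2-c1,rcond=None)[0]
    A=c1+a[0]*v1;B=c2+a[1]*v2; return (A+B)/2,np.linalg.norm(A-B)
def save(s,name,box=None,k=1):
    p=s["pixels"][:,:,::-1]
    if box: p=p[box[1]:box[3],box[0]:box[2]]
    cv2.imwrite("pics/"+name,cv2.resize(p,None,fx=k,fy=k,interpolation=cv2.INTER_CUBIC))
E
cat > m.py <<'E'
from h import *
S={c:snapshot(c) for c in("scene","top")}
for c in S: save(S[c],c+"0.png",None,1.25); print(c,cam(S[c])[0],-cam(S[c])[1].T@cam(S[c])[2],S[c]["k1"])
for n in ["card_handle","cage_home","lever_left_pivot","lever_right_pivot","stem_foot","cap_mid","tray_in","ring_blue_mid","ring_red_mid","ring_yellow_mid","ring_black_mid","card","cage"]:
    for c in S: print(n,c,[(round(d["score"],2),np.round(d["pixel"],1).tolist()) for d in place_of(c,n)[:4]])
print(get_obs())
E
python3 m.py
```

```text
scene 496.0080598539436 [ 0.04209578 -1.08598844  1.17814651] 0.034995228065645714
top 367.81780128664815 [ 0.42663913 -0.06081369  1.42141378] -0.03008577488704718
card_handle scene [(0.43, [234.5, 143.5]), (0.35, [289.4, 241.5])]
card_handle top [(0.52, [203.0, 237.3])]
cage_home scene [(0.63, [397.4, 309.5]), (0.6, [294.0, 174.1])]
cage_home top [(0.64, [284.7, 207.5])]
lever_left_pivot scene [(0.71, [288.5, 166.1]), (0.36, [307.9, 197.9]), (0.3, [344.1, 307.6])]
lever_left_pivot top [(0.94, [259.4, 206.7])]
lever_right_pivot scene [(0.74, [283.8, 163.8])]
lever_right_pivot top [(0.68, [301.6, 207.5])]
stem_foot scene [(0.65, [290.4, 259.5])]
stem_foot top [(0.6, [352.1, 243.9])]
cap_mid scene [(0.5, [291.9, 242.2]), (0.19, [308.6, 311.6])]
cap_mid top [(0.57, [356.4, 195.2]), (0.38, [356.0, 240.2]), (0.23, [392.2, 195.6])]
tray_in scene [(0.27, [379.1, 248.8])]
tray_in top [(0.89, [272.8, 246.6])]
ring_blue_mid scene [(0.48, [345.9, 307.3]), (0.46, [273.9, 302.9])]
ring_blue_mid top [(0.62, [385.5, 268.8]), (0.52, [413.7, 221.7])]
ring_red_mid scene [(0.46, [345.1, 249.7])]
ring_
[... 614 characters left out ...]
.5])]
{'time': 1.4, 'joint_positions': array([-1.24909986e+00,  8.72376716e-02,  1.37070223e+00,  2.71547273e-05,
        1.68361152e+00, -1.03097905e-01]), 'qvel': array([ 0.00223463, -0.00167768,  0.00012739, -0.00066991, -0.00091495,
       -0.00022399]), 'joint_torque': array([-1.06428881e-04, -3.40036762e+01, -3.02591050e+01,  7.17519061e-02,
        2.37568351e-02,  2.38184725e-07]), 'tool_pos': array([ 0.22668415, -0.50113119,  0.20548414]), 'ee_rot': array([ 3.14154886e+00, -2.25951498e-05,  4.24797433e-01]), 'wrist_force': array([-0.30979979,  0.30583355,  0.22608237]), 'wrist_torque': array([ 0.0623767 , -0.02118655, -0.01700548]), 'finger_force': 0.0, 'width': 0.09409211519375237}
```

View pics/scene0.png

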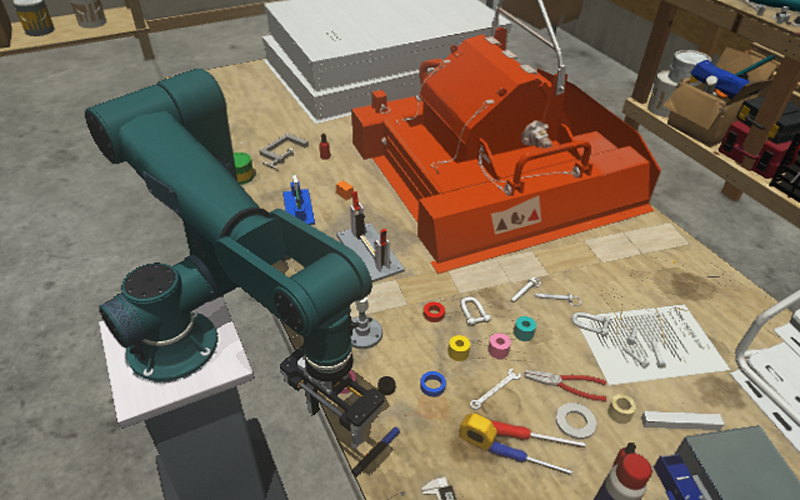

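View pics/top0.png

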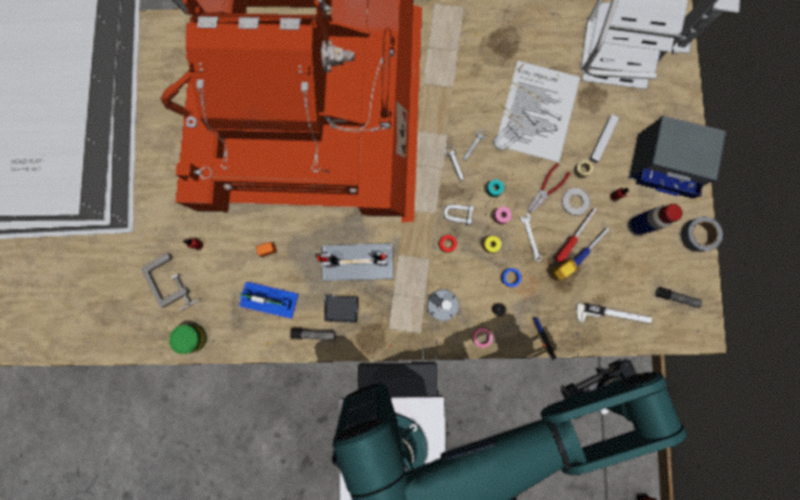

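Scene shows the red (347,249), yellow (367,278), blue (346,307) and black (309,309) rings, with the stem at (292,260), the cage at (295,200) and the card stand at (239,165). The top view shows red (358,194), yellow (393,195), blue (410,221) and black (399,247), plus the stem at (355,243), the tray (273,247), the card (214,240) and the cage (286,209).
Look-alikes in the top view for yellow are pink (402,171) and teal (396,150). For blue it is the pink-red flat ring on a box at (386,270). By description I choose the yellow at (393,195) and the blue at (410,221).

```bash
cat > m2.py <<'E'
from h import *
S={c:snapshot(c) for c in("scene","top")}
save(S["top"],"topc.png",(190,170,430,290),3.3)
save(S["scene"],"scc.png",(210,130,375,330),2.9)
Z=dict(ring_blue=.01,ring_red=.01,ring_yellow=.019,ring_black=.01,cap_mid=.111,shackle=.01,torch=.016,wrench_c=.003,orange_block=.018,marker_pen=.0075)
for n,z in Z.items():
  for c in S:
    for d in masks_of(c,n)[:4]:
        m=d["mask"]; ys,xs=np.nonzero(m)
        e=d["extent"]; col=S[c]["pixels"][m].mean(0).astype(int)
        ce=[(e[0]+e[2])/2,(e[1]+e[3])/2]
        print(n,c,round(d["score"],2),"cen",np.round([xs.mean(),ys.mean()],1),"box",np.round(e),col,"xy",np.round(atz(S[c],[xs.mean(),ys.mean()],z)[:2],4))
Z={"card_handle":.099,"cage_home":.109,"lever_left_pivot":.101,"lever_right_pivot":.101,"stem_foot":.012,"cap_mid":.111,"tray_in":.003,"card":.01,"cage":0}
for n,z in Z.items():
  for c in S:
    for d in place_of(c,n)[:2]: print(n,c,round(d["score"],2),np.round(atz(S[c],d["pixel"],z)[:2],4))
E
python3 m2.py
```

```text
ring_blue scene 0.77 cen [346.4 306.7] box [335. 297. 355. 315.] [ 56  81 149] xy [ 0.5079 -0.3732]
ring_blue scene 0.55 cen [278.9 305.5] box [275. 298. 285. 317.] [120  64  76] xy [ 0.3369 -0.2862]
ring_blue top 0.56 cen [385.2 270.1] box [378. 265. 394. 279.] [143  91 106] xy [ 0.3242 -0.2798]
ring_red scene 0.69 cen [346.9 249.4] box [338. 241. 358. 256.] [158  52  39] xy [ 0.6159 -0.1819]
ring_red scene 0.33 cen [295.4 195.2] box [269. 152. 323. 225.] [125 119 115] xy [0.577  0.1248]
ring_red top 0.51 cen [358.1 194.6] box [353. 189. 365. 205.] [183  61  52] xy [ 0.6146 -0.1862]
ring_yellow scene 0.74 cen [418.9 262.5] box [410. 254. 430. 273.] [ 58 127 117] xy [ 0.7843 -0.3316]
ring_yellow scene 0.55 cen [366.7 277.9] box [360. 269. 374. 290.] [170 148  38] xy [ 0.609  -0.3144]
ring_yellow scene 0.5 cen [399.  276.9] box [393. 268. 409. 288.] [171 103 120] xy [ 0.6979 -0.3526]
ring_yellow scene 0.24 cen [378.1 248.1] box [370. 238. 390. 257.] [188 187 179] xy [ 0.703  -0.2266]
ring_yellow top 0.67 cen [399.2 246.8] box [398. 243. 407. 256.] [50 46 41] xy [ 0.4111 -0.3349]
ring_
[... 2333 characters left out ...]
e 0.7 [0.5651 0.0238]
lever_right_pivot scene 0.24 [ 0.5691 -0.3779]
lever_right_pivot top 0.97 [0.5618 0.008 ]
lever_right_pivot top 0.52 [ 0.4119 -0.3201]
stem_foot scene 0.71 [ 0.4284 -0.155 ]
stem_foot scene 0.29 [ 0.464  -0.0652]
stem_foot top 0.77 [ 0.4319 -0.1659]
cap_mid scene 0.5 [ 0.4352 -0.1691]
cap_mid scene 0.17 [ 0.5664 -0.3924]
cap_mid top 0.49 [ 0.4244 -0.1626]
tray_in scene 0.48 [0.6227 0.1382]
tray_in top 0.86 [0.4116 0.1422]
tray_in top 0.69 [0.577 0.198]
card scene 0.58 [0.4484 0.3886]
card scene 0.49 [ 0.6189 -0.1858]
card top 0.61 [0.4637 0.3708]
card top 0.28 [ 0.4284 -0.1705]
cage scene 0.97 [0.5778 0.11  ]
cage top 0.67 [0.5696 0.0924]
cage top 0.26 [ 0.4112 -0.3404]
```

View pics/topc.png

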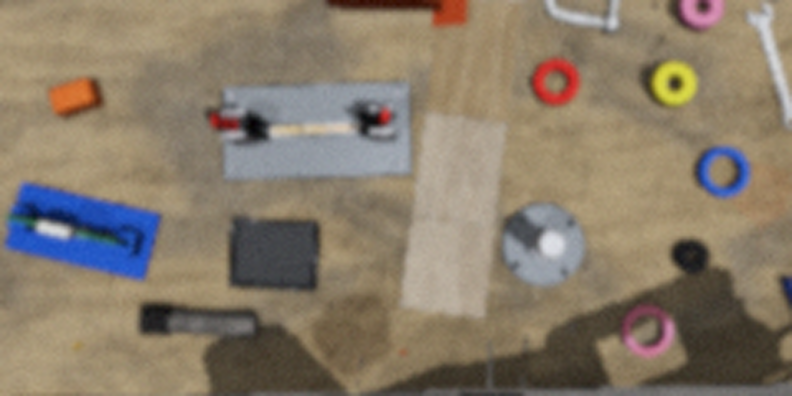

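View pics/scc.png

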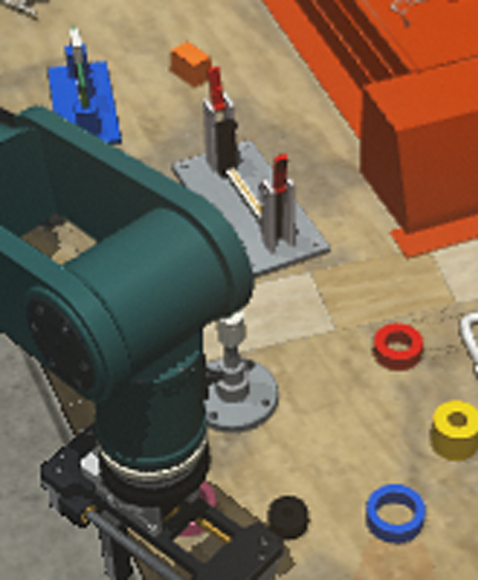

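Top crop: cage with both red levers upright, white contact strip between them, tray (273,247), card in blue stand, capped stem; red/yellow/blue/black rings clear, pink and teal are look-alikes. The scene crop confirms this, with the arm partly hiding the stem. Next I fit edge models for precise poses.

```bash
cat > fit.py <<'E'
from h import *
from scipy.optimize import minimize
def circ(r,z,n=60):
    a=np.linspace(0,2*np.pi,n,endpoint=False); return np.c_[r*np.cos(a),r*np.sin(a),0*a+z]
def rect(w,l,z,n=40):
    t=np.linspace(-.47,.47,n); o=0*t
    return np.r_[np.c_[t*w,o+l/2,o+z],np.c_[t*w,o-l/2,o+z],np.c_[o+w/2,t*l,o+z],np.c_[o-w/2,t*l,o+z]]
def normals(P):
    # outward (radial-ish) local directions in plane
    return P
def prep(s,sig=0.8):
    g=cv2.GaussianBlur(s["pixels"].astype(np.float32),(0,0),sig)
    return g
def projN(s,P):
    f,R,t=cam(s); q=P@R.T+t; u=q[:,:2]/q[:,2:]; r2=(u**2).sum(1,keepdims=True); u=u*(1+s["k1"]*r2); return u*f+[s["cx"],s["cy"]]
def samp(g,p): return cv2.remap(g,p[:,0].astype(np.float32)[None],p[:,1].astype(np.float32)[None],cv2.INTER_LINEAR)[0]
def fit(cams,P,out,init,dx=.006,yaw=True):
    """P local edge points, out local outward unit dirs; maximise colour step across the edge"""
    G=[(s,prep(s)) for s in cams]
    def val(v):
        c,si=np.cos(v[2]),np.sin(v[2]); R=np.array([[c,-si,0],[si,c,0],[0,0,1]]); T=np.array([v[0],v[1],0])
        A=(P+out*.004)@R.T+T; B=(P-out*.004)@R.T+T; e=0
        for s,g in G:
            d=np.linalg.norm(samp(g,projN(s,A))-samp(g,projN(s,B)),axis=1); e-=np.minimum(d,80).mean()
        return e
    best=min(((val([init[0]+a,init[1]+b,init[2]]),a,b) for a in np.arange(-.012,.0121,.002) for b in np.arange(-.012,.0121,.002)))
    x0=[init[0]+best[1],init[1]+best[2],init[2]]
    sim=np.array([x0]+[list(np.array(x0)+d) for d in ([.003,0,0],[0,.003,0],[0,0,.04 if yaw else 0.])])
    r=minimize(val,x0,method="Nelder-Mead",options=dict(initial_simplex=sim,xatol=1e-5,fatol=1e-3)); return r.x,-r.fun
def ro(w,l,z,n=40):
    P=rect(w,l,z,n); o=np.zeros((n,1)); 
    O=np.zeros_like(P); O[:n,1]=1;O[n:2*n,1]=-1;O[2*n:3*n,0]=1;O[3*n:,0]=-1; return P,O
def co(r,z,sgn=1):
    P=circ(r,z); O=P.copy(); O[:,2]=0; return P,sgn*O/r
def cat(*a): return np.r_[tuple(x[0] for x in a)],np.r_[tuple(x[1] for x in a)]
M=dict(cage=(ro(.110,.220,.012),(.568,.10,.027)),flange=(co(.048,.012),(.432,-.166,0)),cap=(co(.014,.129),(.43,-.166,0)),
 tray=(ro(.078,.098,.022),(.412,.142,0)),blue=(cat(co(.029,.02),co(.0195,.02)),(.508,-.375,0)),red=(cat(co(.027,.02),co(.0145,.02)),(.615,-.184,0)),
 yellow=(cat(co(.025,.038),co(.010,.038)),(.61,-.318,0)),black=(co(.020,.02),(.41,-.333,0)))
E
cat > m3.py <<'E'
from fit import *
S={c:snapshot(c) for c in("scene","top")}
for n,((P,O),i) in M.items():
    for c in (["scene"],["top"]): print(n,c[0],*[np.round(v,4) for v in fit([S[k] for k in c],P,O,i,yaw=n in("cage","tray"))])
# handle & card in top/scene by colour
for c,b in (("top",(185,215,245,260)),("scene",(215,130,260,185))):
    I=S[c]["pixels"].astype(int); sub=I[b[1]:b[3],b[0]:b[2]]; r,g,bl=sub[...,0],sub[...,1],sub[...,2]
    m=(sub.min(-1)>130); ys,xs=np.nonzero(m); print(c,"white",len(xs),xs.mean()+b[0],ys.mean()+b[1],xs.min()+b[0],xs.max()+b[0],ys.min()+b[1],ys.max()+b[1])
    m=((bl>g+40)&(bl>r+60)).astype(np.uint8); q=cv2.minAreaRect(np.argwhere(m)[:,::-1].astype(np.float32)+[b[0],b[1]] if 0 else (np.argwhere(m)[:,::-1]+[b[0],b[1]]).astype(np.float32))
    B=cv2.boxPoints(q); print("stand",[np.round(atz(S[c],p,.01)[:2],3).tolist() for p in B])
    print("handle xy",np.round(atz(S[c],[xs.mean()+b[0],ys.mean()+b[1]],.113 if c=="top" else .105),4))
E
python3 m3.py
```

```text
cage scene [ 0.5656  0.1011 -0.0036] 40.8889
cage top [0.5645 0.0957 0.0023] 37.5985
flange scene [ 0.4268 -0.1721  0.    ] 43.3834
flange top [ 0.4278 -0.165   0.    ] 38.593
cap scene [ 0.4288 -0.1712  0.    ] 57.6604
cap top [ 0.4275 -0.1651  0.    ] 71.826
tray scene [0.3965 0.162  0.3487] 22.6647
tray top [ 0.4216  0.1443 -0.0579] 66.8991
blue scene [ 0.506 -0.375  0.   ] 80.0
blue top [ 0.5059 -0.3751  0.    ] 73.8154
red scene [ 0.6159 -0.1821  0.    ] 79.7268
red top [ 0.6144 -0.1846  0.    ] 65.0866
yellow scene [ 0.608 -0.318  0.   ] 80.0
yellow top [ 0.6082 -0.3188  0.    ] 77.7735
black scene [ 0.4087 -0.3374  0.    ] 64.2325
black top [ 0.4123 -0.3331  0.    ] 70.8209
top white 41 205.21951219512195 238.21951219512195 191 223 224 241
stand [[0.435, 0.462], [0.511, 0.445], [0.47, 0.28], [0.394, 0.297]]
handle xy [0.4559 0.3727 0.113 ]
scene white 198 245.14141414141415 147.43434343434345 215 259 130 182
stand [[0.441, 0.507], [0.523, 0.498], [0.471, 0.284], [0.395, 0.294]]
handle xy [0.4778 0.3452 0.105 ]
```

Call:
apply_moves([
  [0,0,0.124,0.011,0.044,0.002,100],
  [0,0,0.248,0.023,0.087,0.004,100],
  [0,0,0.372,0.034,0.131,0.006,100],
  [0,0,0.496,0.046,0.175,0.008,100],
  [0,0,0.62,0.057,0.2185,0.01,100],
])

```text
time: 4.0
tool_pos: [0.2838, -0.2809, 0.2156]
ee_rot: [3.141, -0.0, 1.049]
wrist_force: [0.5, 0.3, -0.3]
width: 0.094
finger_force: 0.0
```

Call:
apply_moves([
  [0,0,0.124,0.011,0.044,0.002,100],
  [0,0,0.248,0.023,0.087,0.004,100],
  [0,0,0.372,0.034,0.131,0.006,100],
  [0,0,0.496,0.046,0.175,0.008,100],
  [0,0,0.62,0.057,0.2185,0.01,100],
])

```text
time: 4.5
tool_pos: [0.3408, -0.0624, 0.226]
ee_rot: [3.14, 0.001, 1.669]
wrist_force: [0.9, -0.5, 0.4]
width: 0.0942
finger_force: 0.0
```

Call:
apply_moves([
  [0,0,0.124,0.011,0.044,0.002,100],
  [0,0,0.248,0.023,0.087,0.004,100],
  [0,0,0.372,0.034,0.131,0.006,100],
  [0,0,0.496,0.046,0.175,0.008,100],
  [0,0,0.62,0.057,0.2185,0.01,100],
])

```text
time: 5.0
tool_pos: [0.3978, 0.1565, 0.2359]
ee_rot: [3.141, 0.001, 2.291]
wrist_force: [-0.2, -1.4, 0.3]
width: 0.0942
finger_force: 0.0
```

Call:
apply_moves([
  [0,0,0.124,0.011,0.03,0.002,100],
  [0,0,0.248,0.023,0.06,0.004,100],
  [0,0,0.372,0.034,0.09,0.006,100],
  [0,0,0.496,0.046,0.12,0.008,100],
  [0,0,0.62,0.057,0.15,0.01,100],
])

```text
time: 5.5
tool_pos: [0.455, 0.3058, 0.2456]
ee_rot: [3.142, 0.0, 2.91]
wrist_force: [-0.5, -0.2, -0.0]
width: 0.0937
finger_force: 0.0
```

```bash
cat > m4.py <<'E'
from fit import *
import bench; print([n for n in dir(bench) if not n.startswith("_")], getattr(bench,"grip_point_offset",None))
S={c:snapshot(c) for c in("scene","top")}
for n in("cage","flange","cap","tray"):
    (P,O),i=M[n]
    for c in (["scene"],["top"]): print(n,c[0],*[np.round(v,4) for v in fit([S[k] for k in c],P,O,i,yaw=n in("cage","tray"))])
save(S["scene"],"sc4.png",(190,100,340,290),3)
print([(d["score"],d["pixel"]) for c in S for d in place_of(c,"card_handle")[:3]])
E
python3 m4.py
```

```text
['IKError', 'close_job', 'get_obs', 'grip_point_offset', 'masks_of', 'place_of', 'snapshot'] 0.0188
cage scene [0.5671 0.1009 0.0069] 48.5067
cage top [0.5643 0.0958 0.0047] 35.9983
flange scene [ 0.4282 -0.1605  0.    ] 48.6166
flange top [ 0.4279 -0.1653  0.    ] 38.9055
cap scene [ 0.427  -0.1617  0.    ] 73.2598
cap top [ 0.4274 -0.1652  0.    ] 71.6457
tray scene [ 0.419   0.1515 -0.0827] 59.0221
tray top [ 0.4217  0.1444 -0.056 ] 65.3299
[(0.41, [236.3, 140.7])]
```

View pics/sc4.png

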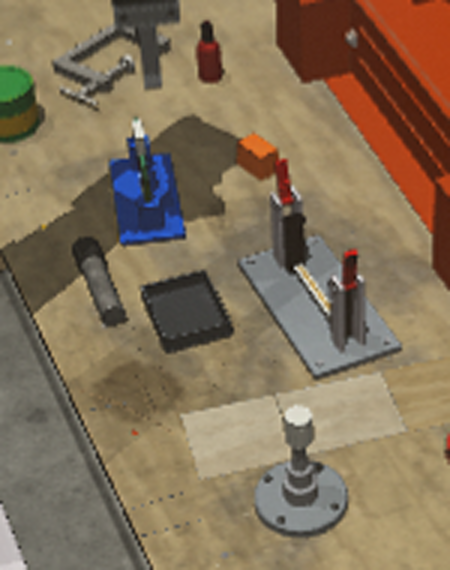

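Crop shows the card in its stand (236,143), the tray (252,205), the cage with both levers up, and the capped stem (290,240). The gripper is at the card's far left (240,110). I'll triangulate the handle.

```bash
cat > m5.py <<'E'
from fit import *
S={c:snapshot(c) for c in("scene","top")}
for p in ([205.2,238.2],[205.8,239.4],[203,237.3]):
    print(tri(S["scene"],[236.2,142.0],S["top"],p), proj(S["scene"],[.455,.373,.099]))
o=get_obs(); t=o["tool_pos"]; print(t, proj(S["scene"],t),proj(S["top"],t))
b=(225,125,250,165); I=S["scene"]["pixels"][b[1]:b[3],b[0]:b[2]].astype(int)
m=I.min(-1)>150; print(np.argwhere(m)[:,::-1]+[b[0],b[1]])
P,O=ro(.078,.17,.01)
save(S["scene"],"sc5.png",(215,100,262,185),7)
E
python3 m5.py
```

```text
(array([0.45499668, 0.37090705, 0.11960567]), np.float64(0.0017239835938634594)) [236.78978392 146.3066333 ]
(array([0.45218685, 0.36699306, 0.12299305]), np.float64(0.0015732406699584336)) [236.78978392 146.3066333 ]
(array([0.45828538, 0.38158941, 0.11176212]), np.float64(0.002242096857373726)) [236.78978392 146.3066333 ]
[0.45443476 0.3035302  0.24557587] [239.4191955  121.93304098] [213.01816729 237.60047931]
[[234 140]
 [235 140]
 [236 140]
 [234 141]
 [235 141]
 [236 141]
 [234 142]
 [235 142]
 [236 142]
 [235 143]
 [236 143]
 [237 143]
 [235 144]
 [236 144]
 [237 144]
 [235 145]
 [236 145]
 [237 145]]
```

View pics/sc5.png

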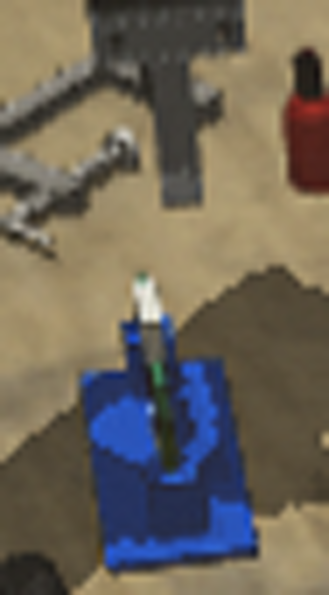

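Call:
apply_moves([
  [0,0,0,0.001,0.04,0,100],
  [0,0,0,0.001,0.07,-0.02,100],
  [0,0,0,0.001,0.07,-0.06,100],
  [0,0,0,0.001,0.07,-0.09,100],
  [0,0,0,0.001,0.07,-0.1,100],
])

```text
time: 6.3
tool_pos: [0.4538, 0.3721, 0.1416]
ee_rot: [-3.136, -0.004, 2.903]
wrist_force: [-0.3, -0.9, -0.3]
width: 0.0937
finger_force: 0.0
```

```bash
cat > look.py <<'E'
import sys
from fit import *
c=sys.argv[1]; b=tuple(map(int,sys.argv[3].split(","))); s=snapshot(c); save(s,sys.argv[2],b,float(sys.argv[4]))
print(get_obs()["tool_pos"],get_obs()["ee_rot"])
E
python3 look.py scene s6.png 205,90,285,180 6
```

```text
[0.4539379  0.37223216 0.14174142] [-3.1366083  -0.00438485  2.90323165]
```

View pics/s6.png

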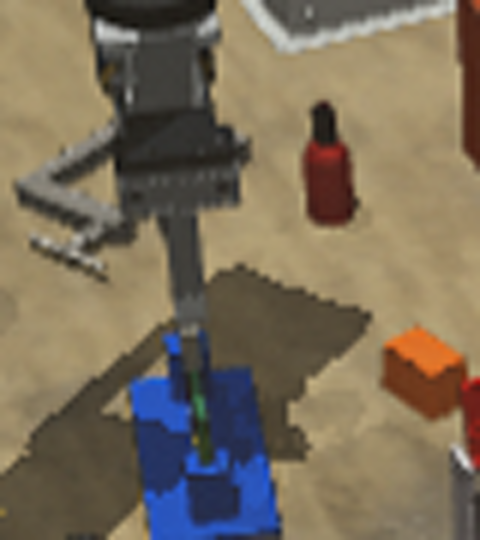

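The near finger hangs in line with the card plane at (237,147), just above the card, which sits at (238,157).

Call:
apply_moves([
  [0,0,0,0.002,0.002,-0.02,100],
  [0,0,0,0.002,0.002,-0.035,100],
  [0,0,0,0.002,0.002,-0.046,100],
  [0,0,0,0.002,0.002,-0.05,100],
  [0,0,0,0.002,0.002,-0.05,100],
])

```text
time: 6.85
tool_pos: [0.4576, 0.3761, 0.0953]
ee_rot: [-3.141, -0.0, 2.904]
wrist_force: [0.4, -0.0, 0.7]
width: 0.0943
finger_force: 0.0
```

Call:
apply_moves([
  [0,0,0,0,0,0,80],
  [0,0,0,0,0,0,60],
  [0,0,0,0,0,0,45],
  [0,0,0,0,0,0,40],
  [0,0,0,0,0,0,38],
])

```text
time: 7.35
tool_pos: [0.4577, 0.3764, 0.0957]
ee_rot: [3.141, 0.0, 2.905]
wrist_force: [-0.0, -0.1, 0.5]
width: 0.0576
finger_force: 0.0
```

Call:
apply_moves([
  [0,0,0,-0.001,-0.001,-0.006,40],
  [0,0,0,-0.001,-0.001,-0.006,30],
  [0,0,0,-0.001,-0.001,-0.006,20],
  [0,0,0,-0.001,-0.001,-0.006,0],
  [0,0,0,-0.001,-0.001,-0.006,0],
])

```text
time: 7.85
tool_pos: [0.4563, 0.375, 0.089]
ee_rot: [-3.14, -0.001, 2.905]
wrist_force: [-1.0, -1.2, -1.3]
width: 0.0356
finger_force: 30.0
```

Call:
apply_moves([
  [0,0,0,0,0,0,0],
  [0,0,0,0,0,0,0],
  [0,0,0,0,0,0,0],
  [0,0,0,0,0,0,0],
  [0,0,0,0,0,0,0],
])

```text
time: 8.35
tool_pos: [0.4564, 0.375, 0.0892]
ee_rot: [-3.141, -0.001, 2.905]
wrist_force: [-1.6, -1.5, -2.3]
width: 0.036
finger_force: 30.0
```

Call:
apply_moves([
  [0,0,0,0,0,0.015,0],
  [0,0,0,0,0,0.03,0],
  [0,0,0,0,0,0.05,0],
  [0,0,0,0,0,0.08,0],
  [0,0,0,0,0,0.11,0],
])

```text
time: 8.85
tool_pos: [0.4572, 0.3762, 0.203]
ee_rot: [3.138, 0.002, 2.905]
wrist_force: [0.8, 0.3, -1.2]
width: 0.0357
finger_force: 30.0
```

Call:
apply_moves([
  [0,0,0,0,0,0.03,0],
  [0,0,0,0,0,0.055,0],
  [0,0,0.05,0.01,-0.01,0.065,0],
  [0,0,0.1,0.02,-0.03,0.065,0],
  [0,0,0.15,0.03,-0.06,0.065,0],
])

```text
time: 9.35
tool_pos: [0.4877, 0.3166, 0.2681]
ee_rot: [3.137, 0.005, 3.06]
wrist_force: [0.2, 0.2, -1.6]
width: 0.0356
finger_force: 30.0
```

Call:
apply_moves([
  [0,0,0.05,0.02,-0.045,0,0],
  [0,0,0.09,0.04,-0.09,0,0],
  [0,0,0.09,0.06,-0.135,0,0],
  [0,0,0.09,0.075,-0.18,0,0],
  [0,0,0.09,0.08,-0.217,0,0],
])

```text
time: 9.85
tool_pos: [0.5685, 0.0961, 0.267]
ee_rot: [3.141, 0.005, -3.14]
wrist_force: [0.6, 0.3, -1.7]
width: 0.0358
finger_force: 30.0
```

```bash
python3 look.py scene s7.png 240,60,350,230 4.5
cat > m7.py <<'E'
from fit import *
S={c:snapshot(c) for c in("scene","top")}
np.savez("s7.npz",**{c:S[c]["pixels"] for c in S})
o=get_obs(); t=o["tool_pos"]; print(o["wrist_force"],t,o["width"])
for c in S:
    print(c,proj(S[c],t+[0,0,.01]),[(round(d["score"],2),np.round(d["pixel"],1)) for d in place_of(c,"card_handle")[:3]],[(round(d["score"],2),np.round(d["extent"],1)) for d in masks_of(c,"card")[:2]])
E
python3 m7.py
```

```text
[0.56891567 0.09064093 0.26703781] [-3.13708928  0.00538056  3.13759546]
[-1.2905478   0.39005209 -0.8320062 ] [0.56785011 0.09655407 0.26704559] 0.0357275444604745
scene [295.15784665 137.76601805] [(0.83, array([295.8, 135.6])), (0.27, array([347.8, 251.7]))] [(0.9, array([287.4, 129.8, 303.1, 170.3])), (0.31, array([267.1, 153.3, 325.7, 226.4]))]
top [275.70527418 199.94349451] [] []
```

View pics/s7.png

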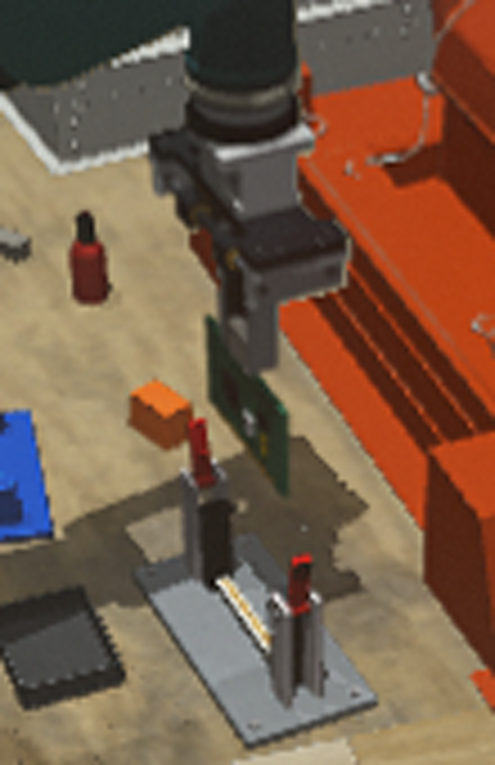

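The card hangs from the gripper above the cage, roughly in plane; the levers (284,157 and 307,190) are still open. I'll compare the card's apparent position with the TCP to correct the camera bias.

```bash
cat > m8.py <<'E'
from fit import *
s=snapshot("scene"); t=get_obs()["tool_pos"]; print(t)
zb=t[2]-.079
n=40; u=np.linspace(-.45,.45,n); o=0*u
# visible outline: -y edge, bottom edge, +y edge, top edge outside the handle
P=np.r_[np.c_[o,o-.065,zb+.0375+u*.075],np.c_[o,o+.065,zb+.0375+u*.075],np.c_[o,u*.13,o+zb],np.c_[o[:12],u[-12:]*.13,o[:12]+zb+.075]]
O=np.zeros_like(P); O[:n,1]=-1;O[n:2*n,1]=1;O[2*n:3*n,2]=-1;O[3*n:,2]=1
r=fit([s],P,O,(t[0],t[1],0)); print("card app",r)
b=np.array([t[0],t[1]-.065,zb]); print("corner model",proj(s,b),proj(s,b+[0,0,.075]),proj(s,b+[0,.13,.075]))
p,q=ro(.110,.220,.012); print("cage app",fit([s],p,q,(.567,.1,.005)))
# fit cage base with z-only-consistent pixel shift: report app cage point in px
E
python3 m8.py
```

```text
[0.56664549 0.09988223 0.26537454]
card app (array([0.56680542, 0.10782711, 0.05596943]), np.float64(48.21048355102539))
corner model [303.3369616  171.47601884] [303.21232441 152.47367345] [286.16225387 130.91988684]
cage app (array([0.56717621, 0.10089156, 0.00729491]), np.float64(46.28236389160156))
```

Call:
apply_moves([
  [0,0,0,-0.001,-0.002,-0.02,0],
  [0,0,0,-0.001,-0.002,-0.04,0],
  [0,0,0,-0.001,-0.002,-0.06,0],
  [0,0,0,-0.001,-0.002,-0.07,0],
  [0,0,0,-0.001,-0.002,-0.07,0],
])

```text
time: 10.75
tool_pos: [0.5646, 0.0973, 0.1927]
ee_rot: [-3.142, -0.004, -3.137]
wrist_force: [-0.3, -0.6, -0.4]
width: 0.0356
finger_force: 30.0
```

Call:
apply_moves([
  [0,0,0,0,0,0,0],
  [0,0,0,0,0,0,0],
  [0,0,0,0,0,0,0],
  [0,0,0,0,0,0,0],
  [0,0,0,0,0,0,0],
])

```text
time: 11.25
tool_pos: [0.5659, 0.0963, 0.195]
ee_rot: [3.141, 0.001, -3.139]
wrist_force: [0.3, 0.3, -1.2]
width: 0.0364
finger_force: 30.0
```

```bash
python3 look.py scene s9.png 262,125,337,230 5.7
```

```text
[0.56580978 0.09630206 0.19482659] [ 3.14149046e+00  5.47842412e-04 -3.13854111e+00]
```

View pics/s9.png

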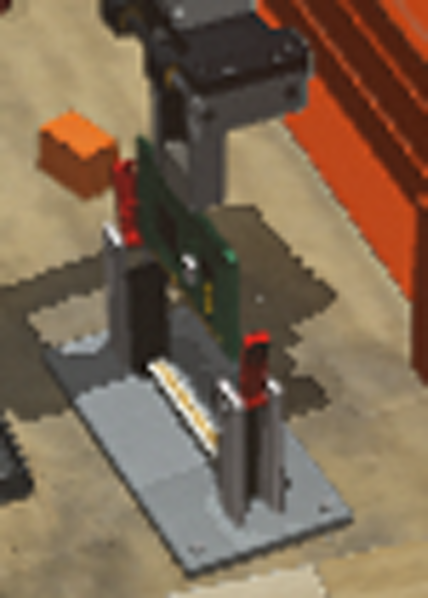

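The card bottom is just above the guides, between the open levers (near 307,190; far 284,160). Lowering gently while watching force.

Call:
apply_moves([
  [0,0,0,0,0,-0.004,0],
  [0,0,0,0,0,-0.008,0],
  [0,0,0,0,0,-0.012,0],
  [0,0,0,0,0,-0.015,0],
  [0,0,0,0,0,-0.015,0],
])

```text
time: 11.8
tool_pos: [0.5652, 0.0964, 0.1786]
ee_rot: [3.142, -0.002, -3.138]
wrist_force: [0.8, 0.1, -1.0]
width: 0.0358
finger_force: 30.0
```

Call:
apply_moves([
  [0,0,0,0,0,-0.003,0],
  [0,0,0,0,0,-0.006,0],
  [0,0,0,0,0,-0.009,0],
  [0,0,0,0,0,-0.01,0],
  [0,0,0,0,0,-0.01,0],
])

```text
time: 12.3
tool_pos: [0.5655, 0.0963, 0.1692]
ee_rot: [3.142, -0.001, -3.138]
wrist_force: [1.5, 0.2, -0.7]
width: 0.0358
finger_force: 30.0
```

Call:
apply_moves([
  [0,0,0,0,0,-0.003,0],
  [0,0,0,0,0,-0.006,0],
  [0,0,0,0,0,-0.009,0],
  [0,0,0,0,0,-0.01,0],
  [0,0,0,0,0,-0.01,0],
])

```text
time: 12.8
tool_pos: [0.5655, 0.0964, 0.1591]
ee_rot: [3.142, -0.001, -3.138]
wrist_force: [0.0, 0.6, -0.6]
width: 0.0358
finger_force: 30.0
```

Call:
apply_moves([
  [0,0,0,0,0,-0.002,0],
  [0,0,0,0,0,-0.004,0],
  [0,0,0,0,0,-0.005,0],
  [0,0,0,0,0,-0.005,0],
  [0,0,0,0,0,-0.005,0],
])

```text
time: 13.3
tool_pos: [0.5659, 0.0964, 0.1545]
ee_rot: [3.141, 0.0, -3.138]
wrist_force: [1.1, 0.2, -1.0]
width: 0.0358
finger_force: 30.0
```

Call:
apply_moves([
  [0,0,0,0,0,-0.005,0],
  [0,0,0,0,0,-0.01,0],
  [0,0,0,0,0,-0.015,0],
  [0,0,0,0,0,-0.02,0],
  [0,0,0,0,0,-0.02,0],
])

```text
time: 13.8
tool_pos: [0.5657, 0.0963, 0.1334]
ee_rot: [-3.142, -0.0, -3.138]
wrist_force: [2.3, -0.4, -2.6]
width: 0.0359
finger_force: 30.0
```

Call:
apply_moves([
  [0,0,0,0,0,-0.005,0],
  [0,0,0,0,0,-0.01,0],
  [0,0,0,0,0,-0.015,0],
  [0,0,0,0,0,-0.02,0],
  [0,0,0,0,0,-0.02,0],
])

```text
time: 14.3
tool_pos: [0.5657, 0.0963, 0.1135]
ee_rot: [3.142, -0.0, -3.138]
wrist_force: [2.4, 0.3, -2.8]
width: 0.0358
finger_force: 30.0
```

Call:
apply_moves([
  [0,0,0,0.001,0,-0.002,0],
  [0,0,0,0.001,0,-0.004,0],
  [0,0,0,0.001,0,-0.006,0],
  [0,0,0,0.001,0,-0.009,0],
  [0,0,0,0.001,0,-0.009,0],
])

```text
time: 14.8
tool_pos: [0.5663, 0.0964, 0.1048]
ee_rot: [3.142, -0.001, -3.138]
wrist_force: [0.4, 0.1, -1.1]
width: 0.0358
finger_force: 30.0
```

Call:
apply_moves([
  [0,0,0,0,0,-0.001,0],
  [0,0,0,0,0,-0.002,0],
  [0,0,0,0,0,-0.002,0],
  [0,0,0,0,0,-0.002,0],
  [0,0,0,0,0,-0.002,0],
])

```text
time: 15.3
tool_pos: [0.5666, 0.0964, 0.1038]
ee_rot: [3.141, -0.0, -3.138]
wrist_force: [-0.9, -0.8, 1.1]
width: 0.0361
finger_force: 30.0
```

Call:
apply_moves([
  [0,0,0,0,0,0,55],
  [0,0,0,0,0,0,55],
  [0,0,0,0,0,0,55],
  [0,0,0,0,0,0,55],
  [0,0,0,0,0,0.01,55],
])

```text
time: 15.8
tool_pos: [0.5655, 0.0963, 0.112]
ee_rot: [-3.141, -0.004, -3.138]
wrist_force: [0.8, 0.5, 0.6]
width: 0.0518
finger_force: 0.0
```

The card rests on the strip (contact felt at TCP z ≈ 0.103). Next: rise, shut the fingers and go outside the left lever.

Call:
apply_moves([
  [0,0,0,0,0,0.04,55],
  [0,0,0,0,0,0.08,55],
  [0,0,0,0,0.02,0.11,20],
  [0,0,0,0,0.07,0.115,0],
  [0,0,0,0,0.12,0.115,0],
])

```text
time: 16.3
tool_pos: [0.568, 0.2169, 0.2326]
ee_rot: [3.14, 0.007, -3.141]
wrist_force: [0.3, -0.1, -1.2]
width: 0.0314
finger_force: 0.0
```

Call:
apply_moves([
  [0,0,0,0,0.01,-0.02,0],
  [0,0,0,0,0.01,-0.06,0],
  [0,0,0,0,0.01,-0.087,0],
  [0,0,0,0,0.01,-0.087,0],
  [0,0,0,0,0.01,-0.087,0],
])

```text
time: 16.8
tool_pos: [0.5668, 0.2261, 0.1423]
ee_rot: [3.141, 0.0, -3.138]
wrist_force: [-1.2, -0.6, -0.2]
width: 0.0004
finger_force: 0.0
```

```bash
python3 look.py scene s10.png 250,100,340,230 4.5
```

```text
[0.56768437 0.2262844  0.14377654] [ 3.14061329e+00  2.97035651e-03 -3.13859417e+00]
```

View pics/s10.png

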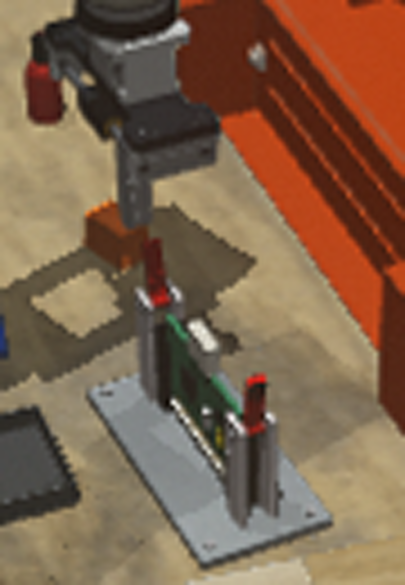

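The card stands in both guides (white handle at 295,175), both levers are upright, and the shut fingers are outside the left lever. Sweeping the left lever closed.

Call:
apply_moves([
  [0,0,0,0,-0.015,0.002,0],
  [0,0,0,0,-0.031,0.002,0],
  [0,0,0,0,-0.039,0.002,0],
  [0,0,0,0,-0.046,0.001,0],
  [0,0,0,0,-0.054,-0.003,0],
])

```text
time: 17.35
tool_pos: [0.569, 0.1713, 0.144]
ee_rot: [3.139, 0.009, -3.139]
wrist_force: [0.3, 0.7, 7.2]
width: 0.0005
finger_force: 2.9
```

Call:
apply_moves([
  [0,0,0,0,-0.007,-0.004,0],
  [0,0,0,0,-0.013,-0.008,0],
  [0,0,0,0,-0.018,-0.012,0],
  [0,0,0,0,-0.023,-0.016,0],
  [0,0,0,0,-0.028,-0.021,0],
])

```text
time: 17.85
tool_pos: [0.5677, 0.1443, 0.1182]
ee_rot: [3.139, 0.003, -3.139]
wrist_force: [2.3, 2.9, 2.9]
width: 0.0002
finger_force: 1.9
```

Call:
apply_moves([
  [0,0,0,0,-0.005,-0.004,0],
  [0,0,0,0,-0.01,-0.008,0],
  [0,0,0,0,-0.01,-0.011,0],
  [0,0,0,0,-0.01,-0.013,0],
  [0,0,0,0,-0.01,-0.013,0],
])

```text
time: 18.35
tool_pos: [0.5659, 0.1332, 0.1038]
ee_rot: [-3.14, -0.002, -3.139]
wrist_force: [-1.6, -0.9, 2.2]
width: 0.0004
finger_force: 1.4
```

Call:
apply_moves([
  [0,0,0,0,0,-0.0015,0],
  [0,0,0,0,0,-0.002,0],
  [0,0,0,0,0,-0.002,0],
  [0,0,0,0,0,-0.002,0],
  [0,0,0,0,0,-0.002,0],
])

```text
time: 18.85
tool_pos: [0.566, 0.1332, 0.103]
ee_rot: [-3.14, -0.001, -3.138]
wrist_force: [-2.1, -1.1, 6.5]
width: 0.0004
finger_force: 3.4
```

Call:
apply_moves([
  [0,0,0,0,0,0.04,0],
  [0,0,0,0,0,0.08,0],
  [0,0,0,0,-0.02,0.12,0],
  [0,0,0,0,-0.06,0.135,0],
  [0,0,0,0,-0.1,0.135,0],
])

```text
time: 19.35
tool_pos: [0.5678, 0.0333, 0.2405]
ee_rot: [-3.14, 0.005, -3.136]
wrist_force: [0.3, -0.1, -0.1]
width: 0.0007
finger_force: 0.0
```

Call:
apply_moves([
  [0,0,0,0,-0.04,0,0],
  [0,0,0,0,-0.07,-0.01,0],
  [0,0,0,0,-0.071,-0.05,0],
  [0,0,0,0,-0.071,-0.09,0],
  [0,0,0,0,-0.071,-0.096,0],
])

```text
time: 19.85
tool_pos: [0.5622, -0.0369, 0.134]
ee_rot: [3.14, -0.014, -3.139]
wrist_force: [-1.0, 1.0, -0.3]
width: 0.0002
finger_force: 0.0
```

Call:
apply_moves([
  [0,0,0,0,0,0,0],
  [0,0,0,0,0,0,0],
  [0,0,0,0,0,0,0],
  [0,0,0,0,0,0,0],
  [0,0,0,0,0,0,0],
])

```text
time: 20.35
tool_pos: [0.5674, -0.0369, 0.143]
ee_rot: [-3.141, 0.003, -3.138]
wrist_force: [0.5, 0.7, -0.2]
width: 0.0006
finger_force: 0.0
```

Call:
apply_moves([
  [0,0,0,0,0.018,0.001,0],
  [0,0,0,0,0.034,0.001,0],
  [0,0,0,0,0.042,0.001,0],
  [0,0,0,0,0.049,0,0],
  [0,0,0,0,0.057,-0.004,0],
])

```text
time: 20.85
tool_pos: [0.5676, 0.0202, 0.1388]
ee_rot: [-3.141, 0.003, -3.139]
wrist_force: [-0.2, -1.7, 3.6]
width: 0.0006
finger_force: 1.7
```

Call:
apply_moves([
  [0,0,0,0,0.007,-0.004,0],
  [0,0,0,0,0.013,-0.008,0],
  [0,0,0,0,0.018,-0.012,0],
  [0,0,0,0,0.023,-0.016,0],
  [0,0,0,0,0.028,-0.021,0],
])

```text
time: 21.35
tool_pos: [0.5664, 0.0476, 0.1157]
ee_rot: [-3.14, -0.001, -3.139]
wrist_force: [0.1, -4.5, 2.8]
width: 0.0007
finger_force: 1.9
```

Call:
apply_moves([
  [0,0,0,0,0.005,-0.004,0],
  [0,0,0,0,0.01,-0.008,0],
  [0,0,0,0,0.01,-0.012,0],
  [0,0,0,0,0.01,-0.015,0],
  [0,0,0,0,0.01,-0.016,0],
])

```text
time: 21.85
tool_pos: [0.5665, 0.0597, 0.1033]
ee_rot: [3.139, 0.001, -3.138]
wrist_force: [-5.2, 0.2, 16.4]
width: 0.0006
finger_force: 8.1
```

Call:
apply_moves([
  [0,0,0,0,0,0,0],
  [0,0,0,0,0,0.04,0],
  [0,0,0,0,0,0.08,0],
  [0,0,0,0,0,0.11,0],
  [0,0,0,0,-0.03,0.13,50],
])

```text
time: 22.35
tool_pos: [0.567, 0.0318, 0.2326]
ee_rot: [3.137, 0.002, -3.132]
wrist_force: [0.1, -0.2, -0.2]
width: 0.0053
finger_force: 0.0
```

Call:
apply_moves([
  [0,0,0,-0.028,-0.039,0,100],
  [0,0,0,-0.056,-0.078,0,100],
  [0,0,0,-0.084,-0.117,0,100],
  [0,0,0,-0.112,-0.156,0,100],
  [0,0,0,-0.139,-0.193,0,100],
])

```text
time: 22.85
tool_pos: [0.4264, -0.1648, 0.2294]
ee_rot: [3.139, -0.0, -3.137]
wrist_force: [0.2, 0.0, -1.0]
width: 0.0449
finger_force: 0.0
```

Call:
apply_moves([
  [0,0,0,0,0,0,100],
  [0,0,0,0,0,-0.03,100],
  [0,0,0,0,0,-0.06,100],
  [0,0,0,0,0,-0.08,100],
  [0,0,0,0,0,-0.08,100],
])

```text
time: 23.35
tool_pos: [0.426, -0.1621, 0.1462]
ee_rot: [3.135, -0.007, -3.137]
wrist_force: [-0.8, -0.4, -0.4]
width: 0.0849
finger_force: 0.0
```

```bash
python3 look.py scene s11.png 250,110,350,290 3.3
```

```text
[ 0.4271188  -0.16295116  0.14850099] [ 3.13768842 -0.00340219 -3.13705942]
```

View pics/s11.png

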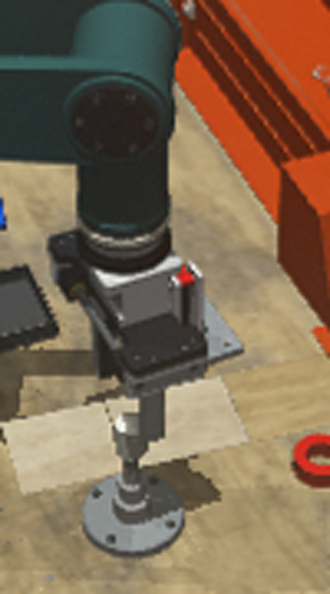

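Gripper is over the cap (288,242): near finger at (295,234), cap between the fingers; right lever shows red, level at the post top.

Call:
apply_moves([
  [0,0,0,0,0,-0.03,100],
  [0,0,0,0,0,-0.052,100],
  [0,0,0,0,0,-0.056,100],
  [0,0,0,0,0,-0.056,100],
  [0,0,0,0,0,-0.056,100],
])

```text
time: 23.9
tool_pos: [0.429, -0.1652, 0.0964]
ee_rot: [-3.14, 0.003, -3.138]
wrist_force: [-0.4, -0.5, -0.3]
width: 0.094
finger_force: 0.0
```

Call:
apply_moves([
  [0,0,0,0,0,0,70],
  [0,0,0,0,0,0,40],
  [0,0,0,0,0,0,20],
  [0,0,0,0,0,0,0],
  [0,0,0,0,0,0,0],
])

```text
time: 24.4
tool_pos: [0.4277, -0.1649, 0.0946]
ee_rot: [3.142, 0.0, -3.138]
wrist_force: [1.0, -0.3, -0.4]
width: 0.058
finger_force: 0.0
```

Call:
apply_moves([
  [0,0,0,0,0,0,0],
  [0,0,0,0,0,0,0],
  [0,0,0,0,0,0,0],
  [0,0,0,0,0,0,0],
  [0,0,0,0,0,0,0],
])

```text
time: 24.9
tool_pos: [0.4276, -0.1649, 0.0944]
ee_rot: [3.141, -0.0, -3.138]
wrist_force: [0.3, -0.1, -0.3]
width: 0.0273
finger_force: 30.0
```

Call:
apply_moves([
  [0,0,0,0,0,0.02,0],
  [0,0,0,0,0,0.04,0],
  [0,0,0,0,0,0.065,0],
  [0,0,0,0,0.02,0.08,0],
  [0,0,0,0,0.065,0.08,0],
])

```text
time: 25.4
tool_pos: [0.4293, -0.1017, 0.1773]
ee_rot: [-3.139, 0.005, 3.14]
wrist_force: [1.4, 0.7, -1.6]
width: 0.0272
finger_force: 30.0
```

Call:
apply_moves([
  [0,0,0,-0.001,0.049,0,0],
  [0,0,0,-0.003,0.098,0,0],
  [0,0,0,-0.005,0.147,0,0],
  [0,0,0,-0.006,0.196,0,0],
  [0,0,0,-0.007,0.245,0,0],
])

```text
time: 25.9
tool_pos: [0.4203, 0.147, 0.1747]
ee_rot: [3.142, 0.001, -3.139]
wrist_force: [1.2, 0.3, -0.0]
width: 0.0274
finger_force: 30.0
```

Call:
apply_moves([
  [0,0,0,0,0,-0.03,0],
  [0,0,0,0,0,-0.07,0],
  [0,0,0,0,0,-0.11,0],
  [0,0,0,0,0,-0.14,0],
  [0,0,0,0,0,-0.15,0],
])

```text
time: 26.4
tool_pos: [0.4176, 0.1446, 0.0208]
ee_rot: [-3.14, -0.007, -3.138]
wrist_force: [0.2, 0.1, 0.2]
width: 0.0272
finger_force: 30.0
```

```bash
cat > m9.py <<'E'
from fit import *
S={c:snapshot(c) for c in("scene","top")}
print(get_obs()["tool_pos"],get_obs()["width"])
for n,i in (("flange",(.4277,-.165,0)),("blue",M["blue"][1]),("red",M["red"][1]),("yellow",M["yellow"][1]),("black",M["black"][1])):
    (P,O),_=M[n]
    for c in S: print(n,c,*[np.round(v,4) for v in fit([S[c]],P,O,i,yaw=False)])
for r,z in ((.018,.033),(.013,.054),(.008,.093)):
    for c in S: print("step",z,c,*[np.round(v,4) for v in fit([S[c]],*co(r,z),(.4277,-.165,0),yaw=False)])
save(S["scene"],"s12.png",(220,130,340,290),3.6)
E
python3 m9.py
```

```text
[0.41943688 0.14485825 0.02316583] 0.027528332554014108
flange scene [ 0.424  -0.1727  0.    ] 49.4047
flange top [ 0.427  -0.1667  0.    ] 36.4771
blue scene [ 0.506 -0.373  0.   ] 80.0
blue top [ 0.5057 -0.3754  0.    ] 72.7193
red scene [ 0.6161 -0.1814  0.    ] 78.53
red top [ 0.6142 -0.1847  0.    ] 63.828
yellow scene [ 0.608 -0.316  0.   ] 80.0
yellow top [ 0.608  -0.3188  0.    ] 77.6133
black scene [ 0.4067 -0.3382  0.    ] 71.6748
black top [ 0.408 -0.333  0.   ] 80.0
step 0.033 scene [ 0.4219 -0.1742  0.    ] 63.158
step 0.033 top [ 0.4333 -0.1543  0.    ] 55.338
step 0.054 scene [ 0.421  -0.1755  0.    ] 62.8011
step 0.054 top [ 0.4342 -0.1522  0.    ] 68.7668
step 0.093 scene [ 0.4311 -0.1532  0.    ] 69.504
step 0.093 top [ 0.4283 -0.1597  0.    ] 51.3746
```

View pics/s12.png

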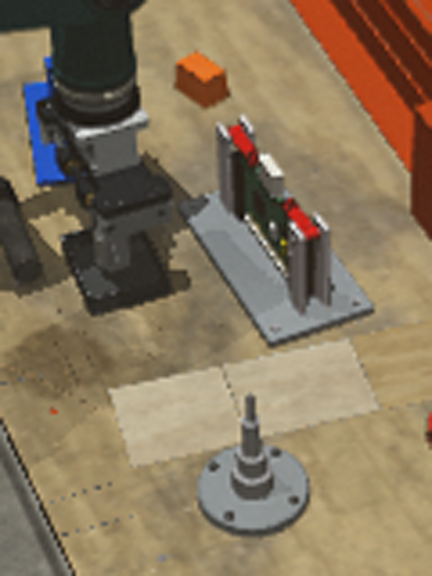

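Both red levers lie level over the seated card, the cap is held in the tray and the stem is bare (290,265). Releasing the cap, then going to blue with a quarter turn.

Call:
apply_moves([
  [0,0,0,0,0,-0.01,0],
  [0,0,0,0,0,-0.0185,0],
  [0,0,0,0,0,-0.0185,0],
  [0,0,0,0,0,-0.0185,45],
  [0,0,0,0,0,-0.0185,45],
])

```text
time: 27.0
tool_pos: [0.4213, 0.1452, 0.0067]
ee_rot: [3.141, 0.001, -3.138]
wrist_force: [0.1, 0.4, 0.3]
width: 0.0398
finger_force: 0.0
```

Call:
apply_moves([
  [0,0,0,0,0,0,45],
  [0,0,0,0,0,0.03,45],
  [0,0,0,0,0,0.08,45],
  [0,0,0,0,0,0.13,45],
  [0,0,0,0,0,0.18,60],
])

```text
time: 27.5
tool_pos: [0.4203, 0.1451, 0.1882]
ee_rot: [3.141, 0.001, -3.138]
wrist_force: [-0.2, 0.6, -0.0]
width: 0.0474
finger_force: 0.0
```

Call:
apply_moves([
  [0,0,-0.12,0.006,-0.04,0.003,100],
  [0,0,-0.24,0.013,-0.08,0.006,100],
  [0,0,-0.36,0.02,-0.12,0.01,100],
  [0,0,-0.48,0.027,-0.16,0.01,100],
  [0,0,-0.6,0.033,-0.2,0.01,100],
])

```text
time: 28.0
tool_pos: [0.454, -0.0565, 0.1967]
ee_rot: [3.141, 0.002, 2.54]
wrist_force: [-0.1, 0.4, -0.3]
width: 0.0873
finger_force: 0.0
```

Call:
apply_moves([
  [0,0,-0.12,0.006,-0.04,0,100],
  [0,0,-0.24,0.013,-0.08,0,100],
  [0,0,-0.36,0.02,-0.12,0,100],
  [0,0,-0.48,0.027,-0.16,0,100],
  [0,0,-0.6,0.033,-0.2,0,100],
])

```text
time: 28.5
tool_pos: [0.4868, -0.2566, 0.1963]
ee_rot: [3.141, 0.001, 1.94]
wrist_force: [0.2, 0.4, 0.6]
width: 0.094
finger_force: 0.0
```

Call:
apply_moves([
  [0,0,-0.1,0.006,-0.04,0,100],
  [0,0,-0.2,0.012,-0.08,0,100],
  [0,0,-0.3,0.02,-0.115,-0.03,100],
  [0,0,-0.371,0.02,-0.121,-0.08,100],
  [0,0,-0.371,0.02,-0.121,-0.12,100],
])

```text
time: 29.0
tool_pos: [0.5062, -0.3776, 0.0738]
ee_rot: [-3.141, 0.0, 1.57]
wrist_force: [-0.2, -0.3, -0.7]
width: 0.094
finger_force: 0.0
```

```bash
cat > m10.py <<'E'
from fit import *
S={c:snapshot(c) for c in("scene","top")}
o=get_obs();print(o["tool_pos"],o["ee_rot"],o["width"])
for n in("blue","red","yellow","black"):
    (P,O),i=M[n]
    for c in S: print(n,c,*[np.round(v,4) for v in fit([S[c]],P,O,i,yaw=False)])
for c in S: print([(round(d["score"],2),np.round(atz(S[c],d["pixel"],.021)[:2],3).tolist()) for d in place_of(c,"cap_mid")[:3]])
print(proj(S["scene"],[.42,.146,.021]),proj(S["top"],[.42,.146,.021]))
E
python3 m10.py
```

```text
[ 0.50254808 -0.37289482  0.06783979] [-3.13014298 -0.01035617  1.57302208] 0.09399671318391506
blue scene [ 0.5008 -0.3819  0.    ] 74.8215
blue top [ 0.5199 -0.369   0.    ] 35.4636
red scene [ 0.6009 -0.1892  0.    ] 49.2652
red top [ 0.6143 -0.1848  0.    ] 66.2798
yellow scene [ 0.6169 -0.333   0.    ] 38.891
yellow top [ 0.6086 -0.3194  0.    ] 59.322
black scene [ 0.4069 -0.338   0.    ] 73.1499
black top [ 0.4188 -0.3299  0.    ] 35.6729
[(0.55, [0.426, 0.15]), (0.4, [0.603, -0.323])]
[]
[251.60965373 202.10788076] [272.3057822 246.9671479]
```

Call:
apply_moves([
  [0,0,0,0,0,-0.03,100],
  [0,0,0,0,0.001,-0.055,100],
  [0,0,0,0,0.001,-0.067,100],
  [0,0,0,0,0.001,-0.07,100],
  [0,0,0,0,0.001,-0.07,100],
])

```text
time: 29.7
tool_pos: [0.5078, -0.3756, 0.0081]
ee_rot: [3.139, 0.002, 1.574]
wrist_force: [-0.1, -0.4, -0.1]
width: 0.0942
finger_force: 0.0
```

Call:
apply_moves([
  [0,0,0,0,0,0,80],
  [0,0,0,0,0,0,70],
  [0,0,0,0,0,0,60],
  [0,0,0,0,0,0,40],
  [0,0,0,0,0,0,40],
])

```text
time: 30.2
tool_pos: [0.5067, -0.375, 0.0062]
ee_rot: [3.141, 0.0, 1.574]
wrist_force: [-0.4, -0.2, 0.5]
width: 0.0572
finger_force: 1.2
```

Call:
apply_moves([
  [0,0,0,0,0,0,90],
  [0,0,0,0,0,0,100],
  [0,0,0,0,0,0,100],
  [0,0,0.15,0,0,0,100],
  [0,0,0.3,0,0,0,100],
])

```text
time: 30.7
tool_pos: [0.5067, -0.3748, 0.0059]
ee_rot: [3.142, -0.0, 1.88]
wrist_force: [0.5, 0.0, 0.9]
width: 0.093
finger_force: 0.0
```

Call:
apply_moves([
  [0,0,0.14,0,0,0,100],
  [0,0,0.28,0,0,0,100],
  [0,0,0.42,0,0,0,100],
  [0,0,0.56,0,0,0,100],
  [0,0,0.7,0,0,0,100],
])

```text
time: 31.2
tool_pos: [0.5067, -0.3748, 0.006]
ee_rot: [3.141, -0.0, 2.58]
wrist_force: [-1.1, 0.2, 0.5]
width: 0.0937
finger_force: 0.0
```

Call:
apply_moves([
  [0,0,0.14,0,0,0,100],
  [0,0,0.28,0,0,0,100],
  [0,0,0.42,0,0,0,100],
  [0,0,0.571,0,0,0,70],
  [0,0,0.571,0,0,0,60],
])

```text
time: 31.7
tool_pos: [0.5067, -0.3749, 0.006]
ee_rot: [3.141, -0.0, -3.139]
wrist_force: [-0.3, -0.2, 0.4]
width: 0.0817
finger_force: 0.0
```

Call:
apply_moves([
  [0,0,0,0,0,0,40],
  [0,0,0,0,0,0,30],
  [0,0,0,0,0,0,10],
  [0,0,0,0,0,0,0],
  [0,0,0,0,0,0,0],
])

```text
time: 32.2
tool_pos: [0.5067, -0.3749, 0.006]
ee_rot: [3.142, 0.0, -3.139]
wrist_force: [0.9, 0.1, -0.6]
width: 0.0579
finger_force: 30.0
```

Call:
apply_moves([
  [0,0,0,0,0,0.02,0],
  [0,0,0,0,0,0.06,0],
  [0,0,0,0,0,0.1,0],
  [0,0,0,0,0,0.14,0],
  [0,0,0,-0.01,0.03,0.145,0],
])

```text
time: 32.7
tool_pos: [0.4995, -0.3493, 0.1579]
ee_rot: [-3.132, 0.01, -3.141]
wrist_force: [-0.5, -0.1, -1.2]
width: 0.0577
finger_force: 30.0
```

Call:
apply_moves([
  [0,0,0,-0.015,0.04,0,0],
  [0,0,0,-0.03,0.08,0,0],
  [0,0,0,-0.045,0.12,0,0],
  [0,0,0,-0.06,0.16,0,0],
  [0,0,0,-0.069,0.18,0,0],
])

```text
time: 33.2
tool_pos: [0.4263, -0.1621, 0.1509]
ee_rot: [3.14, -0.0, -3.137]
wrist_force: [0.5, 0.3, -0.3]
width: 0.0579
finger_force: 30.0
```

Call:
apply_moves([
  [0,0,0,0,0,0,0],
  [0,0,0,0,0,0,0],
  [0,0,0,0,0,-0.025,0],
  [0,0,0,0,0,-0.05,0],
  [0,0,0,0,0,-0.05,0],
])

```text
time: 33.7
tool_pos: [0.4256, -0.1648, 0.0972]
ee_rot: [3.138, -0.007, -3.14]
wrist_force: [-0.2, -0.7, -2.0]
width: 0.058
finger_force: 30.0
```

```bash
python3 look.py scene s13.png 250,200,330,290 6
```

```text
[ 0.4267413  -0.16531307  0.09927221] [ 3.13959628 -0.00405366 -3.13979589]
```

View pics/s13.png

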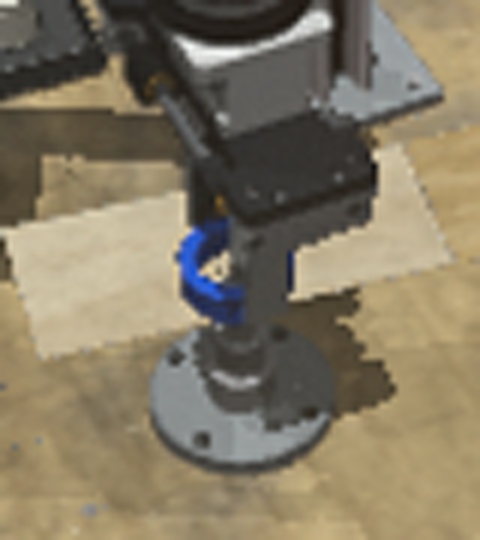

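Blue ring hangs around the stem axis (290,246), above the first steps. Descending with force checks.

Call:
apply_moves([
  [0,0,0,0,0,-0.015,0],
  [0,0,0,0,0,-0.03,0],
  [0,0,0,0,0,-0.045,0],
  [0,0,0,0,0,-0.05,0],
  [0,0,0,0,0,-0.05,0],
])

```text
time: 34.25
tool_pos: [0.428, -0.1655, 0.0514]
ee_rot: [3.142, 0.0, -3.139]
wrist_force: [0.3, -0.5, -0.7]
width: 0.058
finger_force: 30.0
```

Call:
apply_moves([
  [0,0,0,0,0,-0.005,0],
  [0,0,0,0,0,-0.01,0],
  [0,0,0,0,0,-0.014,0],
  [0,0,0,0,0,-0.016,0],
  [0,0,0,0,0,-0.016,0],
])

```text
time: 34.75
tool_pos: [0.4274, -0.1647, 0.0347]
ee_rot: [3.141, -0.001, -3.138]
wrist_force: [0.2, 0.2, -0.3]
width: 0.0579
finger_force: 30.0
```

Call:
apply_moves([
  [0,0,0,0,0,-0.005,0],
  [0,0,0,0,0,-0.01,0],
  [0,0,0,0,0,-0.0155,0],
  [0,0,0,0,0,-0.0155,0],
  [0,0,0,0,0,-0.0155,0],
])

```text
time: 35.25
tool_pos: [0.4275, -0.1648, 0.0192]
ee_rot: [3.141, -0.001, -3.138]
wrist_force: [0.2, -0.2, 0.0]
width: 0.0579
finger_force: 30.0
```

Call:
apply_moves([
  [0,0,0,0,0,0,100],
  [0,0,0,0,0,0,100],
  [0,0,0,0,0,0,100],
  [0,0,0,0,0,0,100],
  [0,0,0,0,0,0.02,100],
])

```text
time: 35.75
tool_pos: [0.4255, -0.1637, 0.0372]
ee_rot: [3.139, -0.006, -3.138]
wrist_force: [-0.1, 0.6, -0.1]
width: 0.0928
finger_force: 0.0
```

Call:
apply_moves([
  [0,0,0,0,0,0.04,100],
  [0,0,0,0,0,0.09,100],
  [0,0,0,0,0,0.14,100],
  [0,0,0,0,0,0.16,100],
  [0,0,0,0,0.02,0.16,100],
])

```text
time: 36.25
tool_pos: [0.4299, -0.1471, 0.2046]
ee_rot: [-3.137, 0.009, -3.141]
wrist_force: [-0.2, 0.7, 0.3]
width: 0.0943
finger_force: 0.0
```

```bash
cat > m11.py <<'E'
from fit import *
import sys
S={c:snapshot(c) for c in("scene","top")}
o=get_obs();print(o["time"],o["tool_pos"],o["ee_rot"],o["width"])
MM=dict(M); MM["blue_on"]=(co(.029,.032),(.4275,-.165,0)); MM["red_on"]=(co(.027,.053),(.4275,-.165,0)); MM["yellow_on"]=(co(.025,.092),(.4275,-.165,0)); MM["black_on"]=(co(.020,.113),(.4275,-.165,0))
for n in sys.argv[1:]:
    (P,O),i=MM[n]
    for c in S: print(n,c,*[np.round(v,4) for v in fit([S[c]],P,O,i,yaw=False)])
E
python3 m11.py blue_on red yellow black
```

```text
36.35 [ 0.42817679 -0.14401176  0.20094425] [-3.14109886e+00  2.68711571e-03 -3.13666218e+00] 0.09413315350522498
blue_on scene [ 0.4278 -0.1605  0.    ] 69.5283
blue_on top [ 0.4281 -0.1521  0.    ] 16.125
red scene [ 0.6164 -0.1816  0.    ] 78.5652
red top [ 0.6144 -0.1846  0.    ] 63.3534
yellow scene [ 0.608 -0.318  0.   ] 80.0
yellow top [ 0.6081 -0.3191  0.    ] 77.754
black scene [ 0.4067 -0.3382  0.    ] 73.0707
black top [ 0.408 -0.333  0.   ] 80.0
```

Call:
apply_moves([
  [0,0,0,0.04,-0.008,0,100],
  [0,0,0,0.08,-0.016,0,100],
  [0,0,0,0.12,-0.024,0,100],
  [0,0,0,0.16,-0.032,-0.02,100],
  [0,0,0,0.187,-0.039,-0.05,100],
])

```text
time: 36.85
tool_pos: [0.6177, -0.1852, 0.1496]
ee_rot: [-3.14, 0.003, -3.138]
wrist_force: [0.3, 0.8, -0.9]
width: 0.094
finger_force: 0.0
```

Call:
apply_moves([
  [0,0,0,0,0,-0.04,100],
  [0,0,0,0,0,-0.08,100],
  [0,0,0,0,0,-0.11,100],
  [0,0,0,0,0,-0.13,100],
  [0,0,0,0,0,-0.141,100],
])

```text
time: 37.35
tool_pos: [0.6123, -0.1835, 0.0043]
ee_rot: [3.139, -0.006, -3.138]
wrist_force: [-0.4, 0.6, 0.2]
width: 0.0938
finger_force: 0.0
```

Call:
apply_moves([
  [0,0,0,0,0,0,80],
  [0,0,0,0,0,0,70],
  [0,0,0,0,0,0,60],
  [0,0,0,0,0,0,40],
  [0,0,0,0,0,0,40],
])

```text
time: 37.85
tool_pos: [0.6154, -0.1841, 0.0098]
ee_rot: [-3.141, 0.002, -3.138]
wrist_force: [-0.5, -0.5, 0.3]
width: 0.0573
finger_force: 0.0
```

Call:
apply_moves([
  [0,0,0,0,0,-0.002,40],
  [0,0,0,0,0,-0.002,40],
  [0,0,0,0,0,-0.002,80],
  [0,0,0,0,0,-0.002,80],
  [0,0,0,0,0,-0.002,80],
])

```text
time: 38.35
tool_pos: [0.6144, -0.1838, 0.0061]
ee_rot: [3.141, -0.001, -3.138]
wrist_force: [0.9, -0.6, 0.9]
width: 0.0724
finger_force: 0.0
```

Call:
apply_moves([
  [0,0,-0.14,0,0,0,80],
  [0,0,-0.28,0,0,0,80],
  [0,0,-0.42,0,0,0,80],
  [0,0,-0.56,0,0,0,80],
  [0,0,-0.7,0,0,0,80],
])

```text
time: 38.85
tool_pos: [0.6144, -0.1838, 0.006]
ee_rot: [-3.141, -0.001, 2.439]
wrist_force: [-0.4, -0.5, 0.8]
width: 0.0752
finger_force: 0.0
```

Call:
apply_moves([
  [0,0,-0.14,0,0,0,80],
  [0,0,-0.28,0,0,0,80],
  [0,0,-0.42,0,0,0,80],
  [0,0,-0.56,0,0,0,80],
  [0,0,-0.7,0,0,0,80],
])

```text
time: 39.35
tool_pos: [0.6144, -0.1838, 0.006]
ee_rot: [-3.141, -0.0, 1.739]
wrist_force: [0.9, 0.1, 0.6]
width: 0.0751
finger_force: 0.0
```

Call:
apply_moves([
  [0,0,-0.1,0,0,0,80],
  [0,0,-0.171,0,0,0,70],
  [0,0,-0.171,0,0,0,60],
  [0,0,-0.171,0,0,0,40],
  [0,0,-0.171,0,0,0,0],
])

```text
time: 39.85
tool_pos: [0.6145, -0.1838, 0.0062]
ee_rot: [-3.141, -0.0, 1.575]
wrist_force: [-0.1, 0.0, -0.3]
width: 0.0538
finger_force: 30.0
```

Call:
apply_moves([
  [0,0,0,0,0,0,0],
  [0,0,0,0,0,0,0],
  [0,0,0,0,0,0,0],
  [0,0,0,0,0,0.03,0],
  [0,0,0,0,0,0.08,0],
])

```text
time: 40.35
tool_pos: [0.6114, -0.1827, 0.082]
ee_rot: [-3.132, -0.004, 1.574]
wrist_force: [1.1, -0.3, -2.0]
width: 0.0536
finger_force: 30.0
```

Call:
apply_moves([
  [0,0,0,0,0,0.04,0],
  [0,0,0,-0.03,0.004,0.064,0],
  [0,0,0,-0.075,0.008,0.064,0],
  [0,0,0,-0.12,0.012,0.064,0],
  [0,0,0,-0.165,0.016,0.064,0],
])

```text
time: 40.85
tool_pos: [0.4481, -0.1677, 0.1507]
ee_rot: [3.141, 0.001, 1.574]
wrist_force: [-0.4, -0.5, 0.0]
width: 0.054
finger_force: 30.0
```

Call:
apply_moves([
  [0,0,0,-0.022,0.003,0,0],
  [0,0,0,-0.022,0.003,0,0],
  [0,0,0,-0.022,0.003,0,0],
  [0,0,0,-0.022,0.003,-0.01,0],
  [0,0,0,-0.022,0.003,-0.03,0],
])

```text
time: 41.35
tool_pos: [0.4299, -0.1657, 0.1212]
ee_rot: [3.138, 0.002, 1.574]
wrist_force: [0.6, 0.0, -0.2]
width: 0.0539
finger_force: 30.0
```

Call:
apply_moves([
  [0,0,0,0,0,-0.015,0],
  [0,0,0,0,0,-0.03,0],
  [0,0,0,0,0,-0.045,0],
  [0,0,0,0,0,-0.05,0],
  [0,0,0,0,0,-0.05,0],
])

```text
time: 41.85
tool_pos: [0.4275, -0.1645, 0.0689]
ee_rot: [-3.139, -0.002, 1.574]
wrist_force: [0.1, 0.3, -0.3]
width: 0.0539
finger_force: 30.0
```

Call:
apply_moves([
  [0,0,0,0,0,-0.005,0],
  [0,0,0,0,0,-0.01,0],
  [0,0,0,0,0,-0.013,0],
  [0,0,0,0,0,-0.015,0],
  [0,0,0,0,0,-0.015,0],
])

```text
time: 42.35
tool_pos: [0.4275, -0.1648, 0.0554]
ee_rot: [-3.142, -0.0, 1.574]
wrist_force: [0.9, -1.0, -1.0]
width: 0.0539
finger_force: 30.0
```

Call:
apply_moves([
  [0,0,0,0,0,-0.005,0],
  [0,0,0,0,0,-0.01,0],
  [0,0,0,0,0,-0.0155,0],
  [0,0,0,0,0,-0.0155,0],
  [0,0,0,0,0,-0.0155,0],
])

```text
time: 42.85
tool_pos: [0.4275, -0.1648, 0.0397]
ee_rot: [-3.141, -0.0, 1.574]
wrist_force: [-0.2, -0.4, -0.4]
width: 0.0542
finger_force: 30.0
```

Call:
apply_moves([
  [0,0,0,0,0,0,100],
  [0,0,0,0,0,0,100],
  [0,0,0,0,0,0,100],
  [0,0,0,0,0,0,100],
  [0,0,0,0,0,0.02,100],
])

```text
time: 43.35
tool_pos: [0.4255, -0.1638, 0.0576]
ee_rot: [-3.136, -0.003, 1.574]
wrist_force: [-0.9, 0.2, -0.3]
width: 0.0906
finger_force: 0.0
```

Call:
apply_moves([
  [0,0,0,0,0,0.04,100],
  [0,0,0,0,0,0.09,100],
  [0,0,0,0,0,0.13,100],
  [0,0,0,0,0,0.145,100],
  [0,0,0,0,0.02,0.145,100],
])

```text
time: 43.85
tool_pos: [0.4291, -0.1467, 0.2079]
ee_rot: [3.136, 0.003, 1.571]
wrist_force: [0.6, 0.3, -0.5]
width: 0.094
finger_force: 0.0
```

```bash
python3 m11.py red_on yellow black
```

```text
43.95 [ 0.42758264 -0.14373518  0.20481326] [ 3.14142885e+00 -6.69616734e-04  1.57549016e+00] 0.09364024111557877
red_on scene [ 0.4276 -0.1614  0.    ] 77.5827
red_on top [ 0.4398 -0.1548  0.    ] 15.5921
yellow scene [ 0.608 -0.318  0.   ] 80.0
yellow top [ 0.6082 -0.3191  0.    ] 77.8257
black scene [ 0.4068 -0.338   0.    ] 73.0084
black top [ 0.408 -0.333  0.   ] 80.0
```

Call:
apply_moves([
  [0,0,0,0.034,-0.034,0,100],
  [0,0,0,0.068,-0.068,0,90],
  [0,0,0,0.102,-0.1,0,80],
  [0,0,0,0.136,-0.134,0,80],
  [0,0,0,0.17,-0.168,-0.01,80],
])

```text
time: 44.45
tool_pos: [0.5988, -0.3149, 0.1942]
ee_rot: [3.142, 0.001, 1.574]
wrist_force: [-0.4, -0.5, 0.8]
width: 0.0752
finger_force: 0.0
```

Call:
apply_moves([
  [0,0,0,0.01,-0.0055,-0.03,80],
  [0,0,0,0.01,-0.0055,-0.08,80],
  [0,0,0,0.01,-0.0055,-0.12,80],
  [0,0,0,0.01,-0.0055,-0.135,80],
  [0,0,0,0.01,-0.0055,-0.135,80],
])

```text
time: 44.95
tool_pos: [0.6051, -0.3173, 0.055]
ee_rot: [-3.134, -0.005, 1.574]
wrist_force: [0.2, 0.4, -0.2]
width: 0.0753
finger_force: 0.0
```

Call:
apply_moves([
  [0,0,0,0,0,-0.02,80],
  [0,0,0,0,0,-0.04,80],
  [0,0,0,0,0,-0.052,80],
  [0,0,0,0,0,-0.054,80],
  [0,0,0,0,0,-0.054,80],
])

```text
time: 45.45
tool_pos: [0.6083, -0.3188, 0.0074]
ee_rot: [3.14, 0.001, 1.574]
wrist_force: [0.3, -1.3, -0.3]
width: 0.0752
finger_force: 0.0
```

Call:
apply_moves([
  [0,0,0,0,0,0,70],
  [0,0,0,0,0,0,60],
  [0,0,0,0,0,0,40],
  [0,0,0,0,0,0,40],
  [0,0,0,0,0,0,40],
])

```text
time: 45.95
tool_pos: [0.608, -0.3186, 0.0068]
ee_rot: [3.141, 0.001, 1.574]
wrist_force: [-0.2, -0.2, 2.2]
width: 0.0498
finger_force: 30.0
```

Call:
apply_moves([
  [0,0,0,0,0,0,60],
  [0,0,0,0,0,0,80],
  [0,0,0,0,0,0,80],
  [0,0,0.1,0,0,0,80],
  [0,0,0.2,0,0,0,80],
])

```text
time: 46.45
tool_pos: [0.6075, -0.3183, 0.0056]
ee_rot: [-3.141, -0.0, 1.778]
wrist_force: [0.4, -0.5, 0.8]
width: 0.075
finger_force: 0.0
```

Call:
apply_moves([
  [0,0,0.14,0,0,0,80],
  [0,0,0.28,0,0,0,80],
  [0,0,0.42,0,0,0,80],
  [0,0,0.56,0,0,0,80],
  [0,0,0.7,0,0,0,80],
])

```text
time: 46.95
tool_pos: [0.6075, -0.3183, 0.0056]
ee_rot: [3.142, -0.001, 2.48]
wrist_force: [0.1, -0.1, -0.8]
width: 0.0749
finger_force: 0.0
```

Call:
apply_moves([
  [0,0,0.14,0,0,0,80],
  [0,0,0.28,0,0,0,80],
  [0,0,0.42,0,0,0,80],
  [0,0,0.56,0,0,0,80],
  [0,0,0.671,0,0,0,80],
])

```text
time: 47.45
tool_pos: [0.6075, -0.3183, 0.0056]
ee_rot: [3.141, -0.001, -3.133]
wrist_force: [0.4, 0.2, -0.1]
width: 0.0752
finger_force: 0.0
```

Call:
apply_moves([
  [0,0,0,0,0,0,70],
  [0,0,0,0,0,0,60],
  [0,0,0,0,0,0,40],
  [0,0,0,0,0,0,0],
  [0,0,0,0,0,0,0],
])

```text
time: 47.95
tool_pos: [0.6076, -0.3184, 0.0059]
ee_rot: [3.141, -0.0, -3.139]
wrist_force: [-0.7, -0.2, -0.9]
width: 0.0496
finger_force: 30.0
```

Call:
apply_moves([
  [0,0,0,0,0,0,0],
  [0,0,0,0,0,0,0],
  [0,0,0,0,0,0.03,0],
  [0,0,0,0,0,0.07,0],
  [0,0,0,0,0,0.12,0],
])

```text
time: 48.45
tool_pos: [0.6062, -0.3174, 0.1242]
ee_rot: [3.138, -0.005, -3.139]
wrist_force: [0.7, 0.3, -0.8]
width: 0.0497
finger_force: 30.0
```

Call:
apply_moves([
  [0,0,0,-0.03,0.026,0.024,0],
  [0,0,0,-0.065,0.055,0.024,0],
  [0,0,0,-0.1,0.085,0.024,0],
  [0,0,0,-0.135,0.115,0.024,0],
  [0,0,0,-0.17,0.145,0.024,0],
])

```text
time: 48.95
tool_pos: [0.4361, -0.1722, 0.1499]
ee_rot: [3.141, 0.0, -3.139]
wrist_force: [0.8, 0.8, -0.4]
width: 0.05
finger_force: 30.0
```

Call:
apply_moves([
  [0,0,0,-0.01,0.0085,0,0],
  [0,0,0,-0.01,0.0085,0,0],
  [0,0,0,-0.01,0.0085,-0.01,0],
  [0,0,0,-0.01,0.0085,-0.03,0],
  [0,0,0,-0.01,0.0085,-0.045,0],
])

```text
time: 49.45
tool_pos: [0.4287, -0.1659, 0.1034]
ee_rot: [3.141, -0.0, -3.139]
wrist_force: [0.7, 0.5, -0.5]
width: 0.0498
finger_force: 30.0
```

Call:
apply_moves([
  [0,0,0,0,0,0,0],
  [0,0,0,0,0,-0.003,0],
  [0,0,0,0,0,-0.007,0],
  [0,0,0,0,0,-0.012,0],
  [0,0,0,0,0,-0.015,0],
])

```text
time: 49.95
tool_pos: [0.4279, -0.165, 0.0899]
ee_rot: [-3.141, 0.0, -3.138]
wrist_force: [-0.1, -0.0, -0.6]
width: 0.0496
finger_force: 30.0
```

Call:
apply_moves([
  [0,0,0,0,0,-0.006,0],
  [0,0,0,0,0,-0.012,0],
  [0,0,0,0,0,-0.018,0],
  [0,0,0,0,0,-0.02,0],
  [0,0,0,0,0,-0.02,0],
])

```text
time: 50.45
tool_pos: [0.4273, -0.1647, 0.0694]
ee_rot: [3.141, -0.001, -3.138]
wrist_force: [0.1, -0.4, -0.8]
width: 0.05
finger_force: 30.0
```

Yellow is threaded (bottom at about 0.063, no contact force). Lowering to home and releasing.

Call:
apply_moves([
  [0,0,0,0,0,-0.004,0],
  [0,0,0,0,0,-0.008,0],
  [0,0,0,0,0,-0.009,0],
  [0,0,0,0,0,-0.009,0],
  [0,0,0,0,0,-0.009,0],
])

```text
time: 50.95
tool_pos: [0.4277, -0.1649, 0.0611]
ee_rot: [3.142, 0.0, -3.138]
wrist_force: [-0.1, -0.5, -0.3]
width: 0.0496
finger_force: 30.0
```

Call:
apply_moves([
  [0,0,0,0,0,0,100],
  [0,0,0,0,0,0,100],
  [0,0,0,0,0,0,100],
  [0,0,0,0,0,0,100],
  [0,0,0,0,0,0.02,100],
])

```text
time: 51.45
tool_pos: [0.4256, -0.1638, 0.0785]
ee_rot: [3.138, -0.006, -3.138]
wrist_force: [-0.2, 0.1, 0.1]
width: 0.0864
finger_force: 0.0
```

Call:
apply_moves([
  [0,0,0,0,0,0.04,100],
  [0,0,0,0,0,0.08,100],
  [0,0,0,0,0,0.12,100],
  [0,0,0,0,0,0.125,100],
  [0,0,0,0,0.02,0.125,100],
])

```text
time: 51.95
tool_pos: [0.4287, -0.1465, 0.2079]
ee_rot: [-3.139, 0.004, -3.141]
wrist_force: [-0.0, 0.2, -1.2]
width: 0.0941
finger_force: 0.0
```

```bash
python3 m11.py yellow_on black
```

```text
52.05 [ 0.42759199 -0.14373542  0.20586662] [ 3.14085864e+00  1.67029045e-04 -3.13666691e+00] 0.0944668227130665
yellow_on scene [ 0.4312 -0.1614  0.    ] 79.983
yellow_on top [ 0.4414 -0.1628  0.    ] 16.2418
black scene [ 0.4067 -0.3382  0.    ] 73.0691
black top [ 0.4095 -0.3327  0.    ] 79.9012
```

Call:
apply_moves([
  [0,0,0,-0.004,-0.045,0,90],
  [0,0,0,-0.008,-0.09,0,70],
  [0,0,0,-0.014,-0.135,0,70],
  [0,0,0,-0.0195,-0.175,0,70],
  [0,0,0,-0.0195,-0.189,-0.02,70],
])

```text
time: 52.55
tool_pos: [0.4077, -0.3388, 0.187]
ee_rot: [-3.137, 0.002, 3.141]
wrist_force: [0.5, -0.2, -0.1]
width: 0.0659
finger_force: 0.0
```

Call:
apply_moves([
  [0,0,0,0,0,-0.03,70],
  [0,0,0,0,0,-0.08,70],
  [0,0,0,0,0,-0.12,70],
  [0,0,0,0,0,-0.135,70],
  [0,0,0,0,0,-0.135,70],
])

```text
time: 53.05
tool_pos: [0.4054, -0.3318, 0.0461]
ee_rot: [3.135, -0.007, -3.139]
wrist_force: [-0.4, 0.2, -0.1]
width: 0.0657
finger_force: 0.0
```

Call:
apply_moves([
  [0,0,0,0,0,-0.02,70],
  [0,0,0,0,0,-0.035,70],
  [0,0,0,0,0,-0.044,70],
  [0,0,0,0,0,-0.0445,70],
  [0,0,0,0,0,-0.0445,70],
])

```text
time: 53.55
tool_pos: [0.4086, -0.3344, 0.0073]
ee_rot: [-3.141, 0.001, -3.138]
wrist_force: [0.6, 0.8, 0.1]
width: 0.0657
finger_force: 0.0
```

Call:
apply_moves([
  [0,0,0,0,0,0,50],
  [0,0,0,0,0,0,35],
  [0,0,0,0,0,0,30],
  [0,0,0,0,0,0,30],
  [0,0,0,0,0,0,30],
])

```text
time: 54.05
tool_pos: [0.4084, -0.3341, 0.007]
ee_rot: [-3.141, 0.001, -3.138]
wrist_force: [-0.0, 0.4, 3.4]
width: 0.0389
finger_force: 30.0
```

Call:
apply_moves([
  [0,0,0,0,0,0,60],
  [0,0,0,0,0,0,70],
  [0,0,0,0,0,0,70],
  [0,0,-0.1,0,0,0,70],
  [0,0,-0.2,0,0,0,70],
])

```text
time: 54.55
tool_pos: [0.4081, -0.3338, 0.0063]
ee_rot: [3.141, -0.0, 2.941]
wrist_force: [0.6, -0.5, 0.3]
width: 0.0657
finger_force: 0.0
```

Call:
apply_moves([
  [0,0,-0.14,0,0,0,70],
  [0,0,-0.28,0,0,0,70],
  [0,0,-0.42,0,0,0,70],
  [0,0,-0.56,0,0,0,70],
  [0,0,-0.7,0,0,0,70],
])

```text
time: 55.05
tool_pos: [0.4081, -0.3338, 0.0063]
ee_rot: [3.142, -0.0, 2.239]
wrist_force: [0.4, 0.6, -0.4]
width: 0.0657
finger_force: 0.0
```

Call:
apply_moves([
  [0,0,-0.14,0,0,0,70],
  [0,0,-0.28,0,0,0,70],
  [0,0,-0.42,0,0,0,70],
  [0,0,-0.56,0,0,0,70],
  [0,0,-0.671,0,0,0,70],
])

```text
time: 55.55
tool_pos: [0.4081, -0.3338, 0.0063]
ee_rot: [-3.141, -0.0, 1.569]
wrist_force: [-0.0, 0.3, 0.2]
width: 0.0657
finger_force: 0.0
```

Call:
apply_moves([
  [0,0,0,0,0,0,60],
  [0,0,0,0,0,0,50],
  [0,0,0,0,0,0,30],
  [0,0,0,0,0,0,0],
  [0,0,0,0,0,0,0],
])

```text
time: 56.05
tool_pos: [0.4082, -0.3339, 0.0064]
ee_rot: [3.142, -0.0, 1.574]
wrist_force: [1.3, -0.4, 0.2]
width: 0.0396
finger_force: 30.0
```

Call:
apply_moves([
  [0,0,0,0,0,0,0],
  [0,0,0,0,0,0,0],
  [0,0,0,0,0,0.03,0],
  [0,0,0,0,0,0.07,0],
  [0,0,0,0,0,0.12,0],
])

```text
time: 56.55
tool_pos: [0.4069, -0.3326, 0.1255]
ee_rot: [-3.138, -0.004, 1.574]
wrist_force: [0.9, -1.3, -1.0]
width: 0.0391
finger_force: 30.0
```

Call:
apply_moves([
  [0,0,0,0.003,0.03,0.03,0],
  [0,0,0,0.007,0.065,0.03,0],
  [0,0,0,0.011,0.1,0.03,0],
  [0,0,0,0.015,0.135,0.03,0],
  [0,0,0,0.0195,0.169,0.03,0],
])

```text
time: 57.05
tool_pos: [0.4275, -0.1635, 0.1566]
ee_rot: [3.141, 0.0, 1.574]
wrist_force: [-0.2, -0.0, 0.1]
width: 0.0393
finger_force: 30.0
```

Call:
apply_moves([
  [0,0,0,0,0,0,0],
  [0,0,0,0,0,0,0],
  [0,0,0,0,0,-0.01,0],
  [0,0,0,0,0,-0.02,0],
  [0,0,0,0,0,-0.02,0],
])

```text
time: 57.55
tool_pos: [0.4261, -0.1651, 0.1338]
ee_rot: [-3.137, -0.002, 1.572]
wrist_force: [-0.2, 0.1, -0.4]
width: 0.0395
finger_force: 30.0
```

Call:
apply_moves([
  [0,0,0,0,0,0,0],
  [0,0,0,0,0,-0.003,0],
  [0,0,0,0,0,-0.006,0],
  [0,0,0,0,0,-0.009,0],
  [0,0,0,0,0,-0.009,0],
])

```text
time: 58.05
tool_pos: [0.4274, -0.1647, 0.127]
ee_rot: [-3.141, -0.0, 1.574]
wrist_force: [-0.0, 0.0, -0.5]
width: 0.0392
finger_force: 30.0
```

Call:
apply_moves([
  [0,0,0,0,0,-0.002,0],
  [0,0,0,0,0,-0.004,0],
  [0,0,0,0,0,-0.006,0],
  [0,0,0,0,0,-0.008,0],
  [0,0,0,0,0,-0.008,0],
])

```text
time: 58.55
tool_pos: [0.4275, -0.1647, 0.1191]
ee_rot: [-3.141, -0.0, 1.574]
wrist_force: [-0.5, 0.5, 0.1]
width: 0.0396
finger_force: 30.0
```

Call:
apply_moves([
  [0,0,0,0,0,-0.005,0],
  [0,0,0,0,0,-0.01,0],
  [0,0,0,0,0,-0.015,0],
  [0,0,0,0,0,-0.019,0],
  [0,0,0,0,0,-0.019,0],
])

```text
time: 59.05
tool_pos: [0.4274, -0.1648, 0.0999]
ee_rot: [-3.141, -0.0, 1.574]
wrist_force: [-0.4, 0.1, -0.7]
width: 0.0395
finger_force: 30.0
```

Call:
apply_moves([
  [0,0,0,0,0,0,70],
  [0,0,0,0,0,0,70],
  [0,0,0,0,0,0,70],
  [0,0,0,0,0,0,70],
  [0,0,0,0,0,0.02,70],
])

```text
time: 59.55
tool_pos: [0.4258, -0.1639, 0.118]
ee_rot: [-3.136, -0.003, 1.574]
wrist_force: [0.3, 0.5, -0.0]
width: 0.066
finger_force: 0.0
```

Call:
apply_moves([
  [0,0,0,0,0,0.04,70],
  [0,0,0,0,0,0.08,70],
  [0,0,0,0,0,0.12,70],
  [0,0,0,-0.03,-0.04,0.12,70],
  [0,0,0,-0.06,-0.08,0.12,70],
])

```text
time: 60.05
tool_pos: [0.3684, -0.2455, 0.2428]
ee_rot: [3.138, 0.003, 1.578]
wrist_force: [-0.1, -1.4, -0.8]
width: 0.0656
finger_force: 0.0
```

Call:
apply_moves([
  [0,0,0,-0.01,-0.04,0,70],
  [0,0,0,-0.02,-0.08,0,70],
  [0,0,0,-0.03,-0.12,0,70],
  [0,0,0,-0.04,-0.16,0,70],
  [0,0,0,-0.05,-0.2,0,70],
])

```text
time: 60.55
tool_pos: [0.317, -0.4465, 0.2406]
ee_rot: [3.141, 0.0, 1.573]
wrist_force: [-0.2, 0.3, -0.8]
width: 0.0661
finger_force: 0.0
```

```bash
python3 m11.py black_on
cat > v.py <<'E'
from h import *
a=snapshot("scene"); b=snapshot("top"); save(a,"x.png",(220,130,350,290),3.5); save(b,"y.png",(230,180,380,270),2.6)
p=cv2.imread("pics/x.png");q=cv2.imread("pics/y.png"); H=max(p.shape[0],q.shape[0]); o=np.zeros((H,p.shape[1]+q.shape[1]//1,3),np.uint8)
o[:p.shape[0],:p.shape[1]]=p; q=q[:, :800-p.shape[1]]; o=o[:,:800]; o[:q.shape[0],p.shape[1]:p.shape[1]+q.shape[1]]=q; cv2.imwrite("pics/final.png",o)
E
python3 v.py
```

```text
60.65 [ 0.31572725 -0.4486791   0.23891727] [-3.13975971e+00 -4.02769462e-04  1.56856033e+00] 0.06581118065518712
black_on scene [ 0.4185 -0.1525  0.    ] 36.1065
black_on top [ 0.4343 -0.163   0.    ] 67.302
```

View pics/final.png

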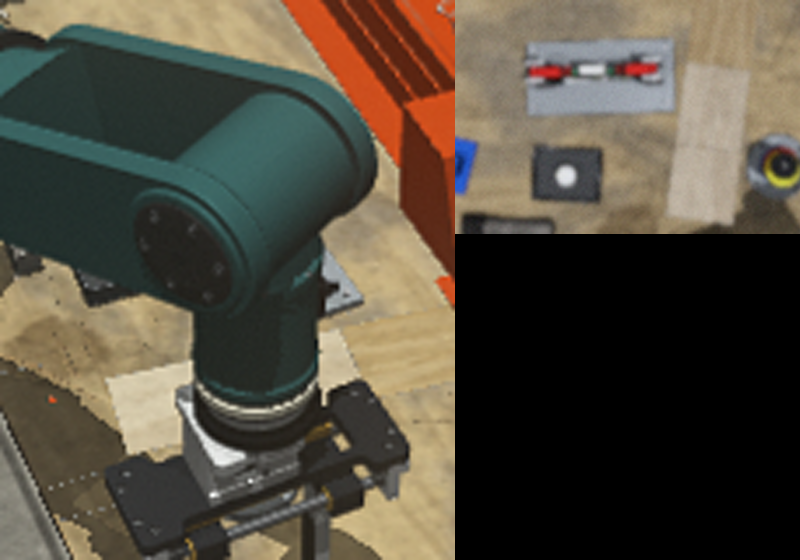

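The top crop shows both levers level over the card, the cap in the tray and the rings stacked on the stem. The scene view is blocked by the arm, so I clear it and check the rings numerically.

Call:
apply_moves([
  [0,0,0,0.006,0.042,0.01,70],
  [0,0,0,0.012,0.084,0.02,70],
  [0,0,0,0.018,0.126,0.03,70],
  [0,0,0,0.024,0.168,0.045,70],
  [0,0,0,0.03,0.21,0.06,70],
])

```text
time: 61.25
tool_pos: [0.3475, -0.2316, 0.3013]
ee_rot: [3.14, 0.0, 1.575]
wrist_force: [0.1, -0.4, 0.2]
width: 0.0661
finger_force: 0.0
```

Call:
apply_moves([
  [0,0,0,0.006,0.044,0,70],
  [0,0,0,0.012,0.088,0,70],
  [0,0,0,0.018,0.132,0,70],
  [0,0,0,0.024,0.176,0,70],
  [0,0,0,0.03,0.22,0,70],
])

```text
time: 61.75
tool_pos: [0.3767, -0.0119, 0.3011]
ee_rot: [3.139, -0.0, 1.576]
wrist_force: [0.0, -0.0, 0.2]
width: 0.0657
finger_force: 0.0
```

Call:
apply_moves([
  [0,0,0,0.006,0.044,0,70],
  [0,0,0,0.012,0.088,0,70],
  [0,0,0,0.018,0.132,0,70],
  [0,0,0,0.024,0.176,0,70],
  [0,0,0,0.03,0.22,0,70],
])

```text
time: 62.25
tool_pos: [0.406, 0.208, 0.3013]
ee_rot: [3.14, -0.001, 1.576]
wrist_force: [1.2, -0.1, 1.0]
width: 0.0658
finger_force: 0.0
```

```bash
cat > m12.py <<'E'
from fit import *
S={c:snapshot(c) for c in("scene","top")}
print(get_obs()["time"],get_obs()["tool_pos"])
for c in S:
    I=S[c]["pixels"].astype(int); r,g,b=I[...,0],I[...,1],I[...,2]
    MK=dict(blue=(b>r+40)&(b>g+20),red=(r>g+60)&(r>b+60),yellow=(r>b+60)&(g>b+50),black=(I.max(-1)<75))
    x,y=proj(S[c],[.4275,-.165,.06]); W=np.zeros(r.shape,bool); W[int(y)-22:int(y)+22,int(x)-15:int(x)+15]=1
    for n,(rr,z0,z1) in dict(blue=(.029,.012,.032),red=(.027,.033,.053),yellow=(.025,.054,.092),black=(.020,.093,.113)).items():
        ys,xs=np.nonzero(MK[n]&W); q=np.r_[[proj(S[c],p+[.4275,-.165,0]) for z in(z0,z1) for p in circ(rr,z)]]
        if len(xs): print(c,n,len(xs),"seen",xs.min(),xs.max(),ys.min(),ys.max(),"model",np.round([*q.min(0)[:1],*q.max(0)[:1],q[:,1].min(),q[:,1].max()],1))
for n,(r,z) in dict(blue=(.029,.032),red=(.027,.053),yellow=(.025,.092),black=(.020,.113)).items():
    for c in S: print(n,c,*[np.round(v,4) for v in fit([S[c]],*co(r,z),(.4275,-.163,0),yaw=False)])
for n,z in(("cap_mid",.021),("lever_left_pivot",.101),("lever_right_pivot",.101),("card_handle",.109)):
    print(n,[(c,round(d["score"],2),np.round(atz(S[c],d["pixel"],z)[:2],3).tolist()) for c in S for d in place_of(c,n)[:1]])
E
python3 m12.py
```

```text
62.35 [0.40584722 0.21017013 0.3000045 ]
scene blue 31 seen 281 299 260 267 model [280.8 299.9 253.6 272.4]
scene red 35 seen 283 298 253 262 model [281.2 299.2 249.4 267.3]
scene yellow 134 seen 281 296 244 260 model [281.4 298.5 241.1 262.2]
scene black 182 seen 277 304 237 275 model [282.9 296.6 237.5 252.1]
top yellow 45 seen 349 361 242 251 model [348.2 362.7 236.3 250.3]
top black 120 seen 343 361 235 247 model [350.2 361.9 237.6 249. ]
blue scene [ 0.4321 -0.154   0.    ] 66.2539
blue top [ 0.4308 -0.1619  0.    ] 65.3099
red scene [ 0.4263 -0.1642  0.    ] 62.7271
red top [ 0.4294 -0.1652  0.    ] 66.5893
yellow scene [ 0.4326 -0.1506  0.    ] 80.0
yellow top [ 0.4293 -0.1619  0.    ] 68.344
black scene [ 0.4244 -0.1716  0.    ] 67.1185
black top [ 0.427  -0.1683  0.    ] 71.7396
cap_mid [('scene', 0.57, [0.422, 0.157]), ('top', 0.52, [0.421, 0.145])]
lever_left_pivot [('scene', 0.56, [0.571, 0.194]), ('top', 0.55, [0.56, 0.18])]
lever_right_pivot [('scene', 0.79, [0.568, 0.027]), ('top', 0.61, [0.569, 0.012])]
card_handle [('scene', 0.52, [0.565, 0.112])]
```

```bash
python3 -c "
from bench import *
print(close_job())"
```

```text
the job is handed in; nothing more can be done
None
```

I handed the job in at about 62 s of the 210 s limit; the hand-in call returned no verdict, so I don't know whether it passed. The card is seated with both levers closed, the cap is in the tray, and all four rings are on the stem. I checked this by camera, TCP heights and contact force, but the arm blocked a close final look at the stem.

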